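# Pack the three-vial sample carrier for dispatch

## Robot

A 6-joint arm with a two-finger parallel gripper is mounted at the origin on the work surface; the furniture and walls round the work are solid. World frame = base frame: x ahead of the robot, y to its left, z up, the work surface at z = 0. Lengths are in m, angles in degrees, forces in N, time in s.
With the tool pointing down it reaches from about 0.325 to 1 m from the base axis. Payload 5.1 kg.
Tool frame: the origin (TCP) lies on the centre line of the jaws, within the pads' length; the fingertips stand 25 mm ahead of it and the grasp point (between the pads) lies 6 mm ahead of it; z points along the fingers, y is the line along which they close (so a half turn about z gives the same grasp; the last joint's range is limited). The gripper opens to 85 mm and grips with 20 to 120 N. Pads are 22 mm wide; open, the fingers measure 114 mm over their backs; the gripper's body (76 mm by 85 mm) begins 54 mm behind the grasp point. The pads swing forward as they close: fully open they stand 13 mm farther back than shut.
Start: joints at [-78.816, 7.093, 94.555, -0, 78.352, -4.733], TCP at [0.178, -0.625, 0.256] pointing down, gripper open.
Joint ranges: [-149.61, 149.61], [-58.7, 133.49], [1.44, 155.28], [-77.14, 257.14], [18.33, 153.61], [-166.67, 166.67]. Speed limits (degrees/s): [147.25, 147.25, 180, 180, 180, 180].

## Interface

Orientations are given as [roll, pitch, yaw] about the fixed x, y, z axes, in that order (R = Rz(yaw) Ry(pitch) Rx(roll)).
In Python, from plant import monitor, cams, ticket gives the robot as it stands.
- The arm moves only by the tool step_arm, never from a script. Its argument "series" is a list of rows, each a list of 3 entries, a list of its own where there are three numbers: the shift along the tool's x, y, z scaled (see below), then the turn, a rotation vector about the tool's x, y, z scaled (see below), then the opening, from 0 (shut) to 1 (fully open). In form: [[[x, y, z], [ax, ay, az], claw], ...]. A call has 1 to 12 rows; each row is the pose to reach, as a shift and turn from the pose commanded when the call began, along the tool's axes at that moment, turning the shorter way round; what a row does not reach only later rows make up. The controller multiplies each number of a shift by 0.08 m and each number of a turn by 180 degrees. A row lasts 1/10 s, in which the tool goes at most 50 mm and 8.59 degrees, less where a joint would pass 70% of its speed; a pose out of reach is approached as far as the arm can. A call with a number of a shift or a turn outside -1 to 1 is refused whole. A call with a gripper value outside its range is refused whole. The fingers move at their own pace and stop on an object; "grip_force" is the grip in N (left out, the last holds). Time passes only in rows, so rows that repeat a pose let the fingers close. It gives the time, the measured TCP pose, the force, the opening and the grip force at its end, in the units of the state.
- monitor.get_state(): the state, without advancing time (a new reading comes with each control period).
- cams.grab_frame(name): name is "scene" or "top" or "wrist"; returns the picture (400x640x3 uint8, red, green, blue); there is no depth.
- cams.camera_model(name): a dict with "fov_y" (degrees; the focal length in pixels is half the picture's height over the tangent of half this angle, whatever the lens; pixels are square), "cx", "cy" (the principal point, pixels), "rvec" (rotation vector, rad) and "tvec" (3), from world to camera coordinates, as OpenCV has them. Camera axes: x right, y down, z forward; pixel columns grow to the right and rows downward; lengths in m; the calibration is good to about 2 mm. The wrist camera is an equidistant fisheye: a pixel r from the principal point sees the ray r / f radians off the axis. A picture is of the moment at which its call begins: read the wrist's pose just before it. camera_model takes no time and is no camera call; for the wrist camera it gives the pose at the moment of the call.
- ticket.sign_off(): hands the job in; it is judged then, once.
The state is a dict: "t": time; "joints": joint angles; "qvel": joint speeds; "tau": joint torques, N m; "ee_pos": TCP position; "orientation": TCP orientation; "wrist_force": force on the tool from outside, world axes, zero at the start; "wrist_torque": the same for the moment, N m; "finger_gap": finger opening in m; "gripper_force": force on a finger pad.
Only numpy, scipy, OpenCV 4.12 (cv2) and the standard library are available. Lean on these libraries where they do the work, as an engineer would, in place of code of your own. Each camera call takes 0.05 s, during which the arm holds its last target. There are 200 camera calls.

## Task

Pack the sample carrier for dispatch: stand the three vials upright in its wells, with the white-capped blank in the middle well between the two black-capped samples, then fit the blue cover fully down over both dowel pins. Last, set the temperature logger flat on top of the cover, lengthwise between the cover's two low ribs. Do not disturb the glue bottle.

Things in the scene. Friction and masses are not known exactly. Their poses are not given: they have to be found in the camera images.
- carrier: Fixed grey block, 64 (x) x 180 (y) mm, top 43 mm up; origin on the desk under its centre, z up. Three wells at y -40, 0, +40 mm: 25 mm wide, 3 mm bevel, floor 11 mm up (a seated vial's top is 63 mm up). At y -76 and +76 mm a vertical dowel pin: 18 mm shoulder up to 65.5 mm, then a 10 mm steel pin, straight for 9.5 mm, tapering to a 4 mm tip 83 mm up. All at x 0, heights above the desk.
- cover_c (a point): Blue plastic plate, 60 (x) x 176 (y) x 10 mm, 130 g, lying right side up; point: its centre, mid-thickness; z up. 13 mm holes at y -76 and +76 mm fit the carrier's pins, either way round. On top two ribs across it (4 mm high, 5 mm wide) at y -52 and +52 mm, 99 mm clear between. Grasp across the 60 mm. Fully down on the shoulders: point 70.5 mm, plate top 75.5 mm above the desk.
- logger_c (a point): Temperature logger: off-white box with a grey display on top, 78 (x) x 58 (y) x 24 mm, 90 g, lying display up. The point is its centre, half-way up; z up. It belongs centred between the cover's ribs, its length (x) along the cover's y, either way round.
- black_vial_a_c (a point): A sample vial: clear glass with a black screw cap, 19 mm in diameter, 52 mm high, 18 g, standing upright. The point is its centre, half-way up (26 mm above its foot); z up along its axis. The two black-capped vials are interchangeable.
- black_vial_b_c (a point): The other sample vial, also with a black screw cap, 19 mm in diameter, 52 mm high, 18 g, standing upright. The point is its centre, half-way up (26 mm above its foot); z up along its axis.
- white_vial_c (a point): The blank: a clear glass vial with a white screw cap, 19 mm in diameter, 52 mm high, 18 g, standing upright. The point is its centre, half-way up (26 mm above its foot); z up along its axis.
- glue_bottle_c (a point): A loose bystander to be left where it stands: white bottle with a red nozzle, 38 mm in diameter, 105 mm high with the nozzle. The point lies on its axis, 50 mm above the desk. (Fixed equipment near the work: a grey drawer unit at the left, 245 mm high, and a foil sealer at the right, 190 mm high.)

How it is judged (in metres and radians):
On the way, in this order (a step that is already met when the one before it is completed fails the run):
1. all three vials stand in the wells, the white-capped one in the middle (x of white_vial_c in the frame of carrier between -0.008 and 0.008 m and y of white_vial_c in the frame of carrier between -0.008 and 0.008 m and z of white_vial_c in the frame of carrier below 0.041 m and angle between white_vial_c's own z axis and vertical below 0.15 rad and ((x of black_vial_a_c in the frame of carrier between -0.008 and 0.008 m and y of black_vial_a_c in the frame of carrier between 0.032 and 0.048 m and z of each of black_vial_a_c, black_vial_b_c in the frame of carrier below 0.041 m and angle between each of black_vial_a_c, black_vial_b_c's own z axis and vertical below 0.15 rad and x of black_vial_b_c in the frame of carrier between -0.008 and 0.008 m and y of black_vial_b_c in the frame of carrier between -0.048 and -0.032 m) or (x of black_vial_a_c in the frame of carrier between -0.008 and 0.008 m and y of black_vial_a_c in the frame of carrier between -0.048 and -0.032 m and z of each of black_vial_a_c, black_vial_b_c in the frame of carrier below 0.041 m and angle between each of black_vial_a_c, black_vial_b_c's own z axis and vertical below 0.15 rad and x of black_vial_b_c in the frame of carrier between -0.008 and 0.008 m and y of black_vial_b_c in the frame of carrier between 0.032 and 0.048 m))), for 0.2 s.
2. the cover lies flat on both shoulders, pins through its holes, over the vials (all of step 1 and x of cover_c in the frame of carrier between -0.004 and 0.004 m and y of cover_c in the frame of carrier between -0.004 and 0.004 m and z of cover_c in the frame of carrier between 0.068 and 0.0725 m and angle between cover_c's own z axis and vertical below 0.03 rad and angle between the y axis of cover_c and the y axis of carrier, either way round below 0.05 rad), for 0.2 s.
At the end, for the whole second after the job is handed in: Vials upright and down in the wells, white cap in the middle (8 mm, 0.15 rad); cover flat on both shoulders, pins through its holes (4 mm across, 2 mm high, 0.03 rad); logger flat on the cover between the ribs (12 mm across, 14 mm along, 0.25 rad); all at rest, nothing held (all of step 2 and x of logger_c in the frame of cover_c between -0.012 and 0.012 m and y of logger_c in the frame of cover_c between -0.014 and 0.014 m and z of logger_c in the frame of cover_c between 0.014 and 0.02 m and angle between logger_c's own z axis and vertical below 0.04 rad and angle between the x axis of logger_c and the y axis of cover_c, either way round below 0.25 rad and linear speed of each of black_vial_a, black_vial_b, white_vial, cover, logger below 0.02 m/s); the robot touches nothing.
It fails at once if the glue bottle is pushed more than 25 mm or knocked over (distance of glue_bottle_c from where it was at the start of the episode above 0.025 m or angle between glue_bottle_c's own z axis and vertical above 0.4 rad).
It also fails if it takes over 120 s, if anything falls off the work surface, if the arm or the gripper's body presses on something with over 40 N, if the wrist force passes 120 N, or if a joint passes its speed limit or range.

## Working session

There is one attempt and no reset: what is moved stays moved. The work goes in short steps, Python scripts to look and compute and a tool call to move; the robot and the scene stay as the last step left them, time stands still between calls to the robot, and variables do not carry over. Pictures are saved under pics/ and viewed, at most 14 in all, crops included, and the job is handed in when it is done.

Besides the shell and the picture viewer there is one more tool, called as name([rows], argument=value, ...), one row to a line, values as JSON. step_arm: Moves the arm, as the interface text tells. Its arguments: {"type":"object","properties":{"series":{"type":"array","items":{"type":"array"}},"grip_force":{"type":"number"}},"required":["series"]}

```bash
ls; mkdir -p pics; python3 - <<'E'
from plant import monitor,cams
import cv2
print(monitor.get_state())
for n in("scene","top"):
    cv2.imwrite(f"pics/{n}0.png",cams.grab_frame(n)[:,:,::-1]); print(cams.camera_model(n))
E
```

```text
pics
{'t': 0.0, 'joints': array([-7.88183077e+01,  7.13283121e+00,  9.46345392e+01,  2.02850287e-04,
        7.83503654e+01, -4.73257501e+00]), 'qvel': array([-0.06620108, -0.02407674,  0.00863035, -0.11977294,  0.07901483,
       -0.02836264]), 'tau': array([-9.20962375e-04, -4.23614216e+01, -3.65454733e+01, -1.58658936e-04,
        6.95426817e-03, -3.93737480e-06]), 'ee_pos': array([ 0.17809435, -0.62454716,  0.25505574]), 'orientation': array([-1.79882682e+02, -9.91171797e-03,  1.59142160e+01]), 'wrist_force': array([ 0.58095274, -0.35856793,  0.07693109]), 'wrist_torque': array([0.03195009, 0.02701205, 0.018605  ]), 'gripper_force': 0.0, 'finger_gap': 0.08539873125883797}
{'fov_y': 45.41209588603345, 'cx': 317.57667342676524, 'cy': 201.8153705709191, 'rvec': array([ 1.88930881, -1.11412123,  0.61187869]), 'tvec': array([-0.37541814,  0.26195882,  0.55037224])}
{'fov_y': 56.31184265821256, 'cx': 325.22089696176977, 'cy': 199.94538990495514, 'rvec': array([ 2.15211733, -2.18301533,  0.08153016]), 'tvec': array([-0.13100865,  0.54673491,  0.88265867])}
```

View pics/scene0.png

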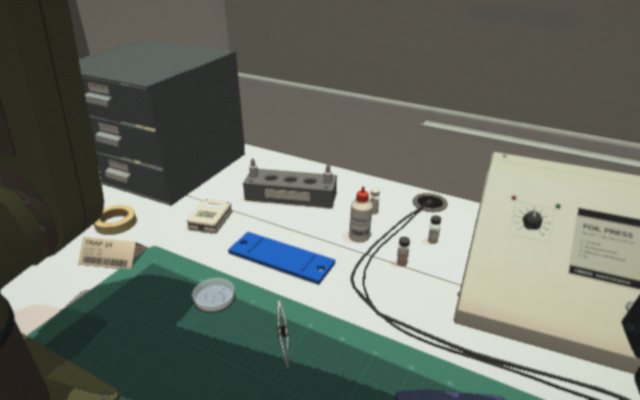

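View pics/top0.png

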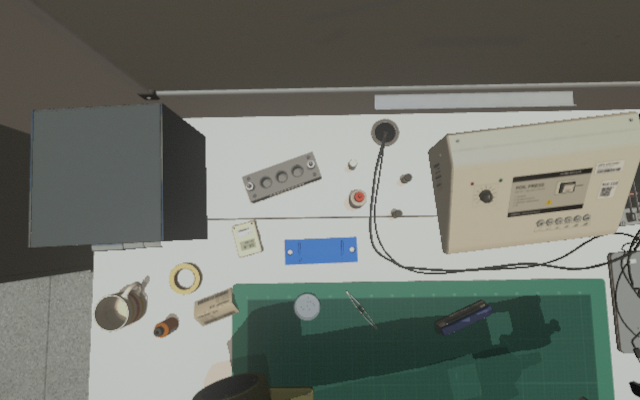

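The top view shows the carrier at about (282,177), white vial (352,164), black vials (406,178) and (397,213), glue (357,200), cover (321,250) and logger (247,239). I'll enlarge it.

```bash
python3 - <<'E'
import cv2
a=cv2.imread("pics/top0.png")[135:275,225:425]
cv2.imwrite("pics/topc.png",cv2.resize(a,None,fx=4,fy=4,interpolation=cv2.INTER_CUBIC))
a=cv2.imread("pics/scene0.png")[150:290,180:455]
cv2.imwrite("pics/scenec.png",cv2.resize(a,None,fx=2.9,fy=2.9,interpolation=cv2.INTER_CUBIC))
E
```

```text
(no output)
```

View pics/topc.png

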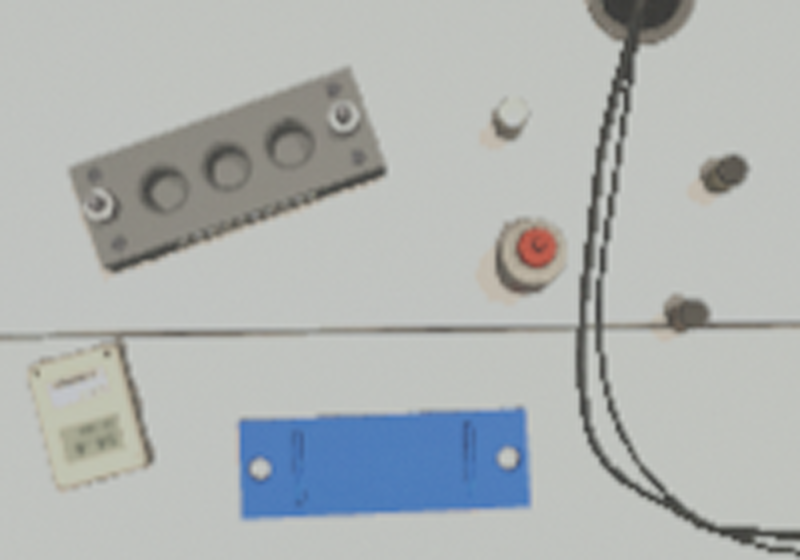

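View pics/scenec.png

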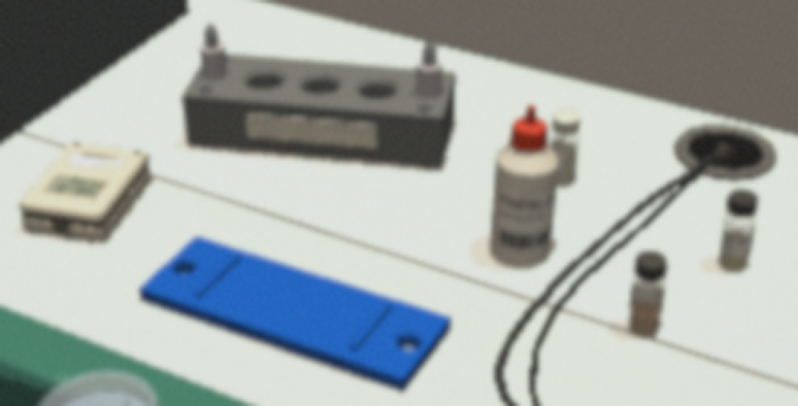

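Pixels are now readable. In the crop, the wells are at (165,190), (228,168) and (291,144). The caps are white (513,111) and black (733,168) and (692,313). The cover holes are at (260,468) and (508,457).

```bash
cat > h.py <<'E'
import numpy as np,cv2
from scipy.spatial.transform import Rotation as R
from plant import monitor,cams
def ray(name,uv,m=None):
    m=m or cams.camera_model(name); f=200/np.tan(np.radians(m["fov_y"]/2))
    d=(np.atleast_2d(uv)-[m["cx"],m["cy"]])/f
    if name=="wrist":
        r=np.linalg.norm(d,axis=1)[:,None]+1e-9; d=np.hstack([d/r*np.sin(r),np.cos(r)])
    else: d=np.hstack([d,np.ones((len(d),1))])
    Rm=R.from_rotvec(m["rvec"]).as_matrix()
    return -Rm.T@m["tvec"], d@Rm
def at(name,uv,z,m=None):
    o,d=ray(name,uv,m); z=np.broadcast_to(z,len(d)); return (o+d*((z-o[2])/d[:,2])[:,None])[:,:2]
def px(name,p,m=None):
    m=m or cams.camera_model(name); f=200/np.tan(np.radians(m["fov_y"]/2))
    c=R.from_rotvec(m["rvec"]).apply(np.atleast_2d(p))+m["tvec"]
    if name=="wrist":
        r=np.hypot(c[:,0],c[:,1]); k=np.arctan2(r,c[:,2])/np.maximum(r,1e-9); q=c[:,:2]*k[:,None]
    else: q=c[:,:2]/c[:,2:]
    return q*f+[m["cx"],m["cy"]]
def snap(name,fn,box=None,k=1):
    m=cams.camera_model(name); a=cams.grab_frame(name)[:,:,::-1]
    if box: x0,y0,x1,y1=box; a=a[y0:y1,x0:x1]
    cv2.imwrite("pics/"+fn,cv2.resize(a,None,fx=k,fy=k,interpolation=cv2.INTER_CUBIC)); return m
def go(p,rpy=None,pose=None):
    "tool-frame units from current measured/commanded pose to TCP p, rpy"
    s=monitor.get_state(); p0,o0=pose or (s["ee_pos"],s["orientation"])
    R0=R.from_euler("xyz",o0,degrees=True); R1=R.from_euler("xyz",rpy,degrees=True) if rpy is not None else R0
    return np.round(R0.inv().apply(np.array(p)-p0)/.08,3),np.round((R0.inv()*R1).as_rotvec()/np.pi,4)
E
python3 - <<'E'
from h import *
g=lambda l:(np.array(l)+.5)/4-.5+[225,135]
for n,l,z in [("wells",[(165,190),(228,168),(291,144)],.043),("ctop",[(70,168),(350,68),(386,170),(107,264)],.043),("pins",[(98,204),(344,116)],.07),
 ("vials W,A,B",[(513,111),(733,168),(692,313)],.052),("holes",[(260,468),(508,457)],.010),("cov",[(239,420),(524,408),(530,505),(244,518)],.01),
 ("log",[(28,368),(115,341),(148,461),(62,487)],.024),("glue",[(537,246)],.105)]:
    p=at("top",g(l),z); d=p[-1]-p[0]; print(n,p.round(4).tolist(),p.mean(0).round(4))
# scene check
q=lambda l:(np.array(l)+.5)/2.9-.5+[180,150]
print("scene vials W,A,B",at("scene",q([(566,118),(742,199),(651,262)]),.052).round(4).tolist(), "wells",at("scene",q([(264,82),(320,86),(377,90)]),.043).round(4).tolist())
print("cov holes",at("scene",q([(185,268),(408,343)]),.01).round(4).tolist(),"log",at("scene",q([(24,199),(66,141),(149,153),(106,213)]),.024).mean(0))
print(monitor.get_state()["ee_pos"]); m=cams.camera_model("wrist"); print(m,ray("wrist",[(m["cx"],m["cy"])]))
E
```

```text
wells [[0.5879, 0.0022], [0.6006, -0.0356], [0.6145, -0.0734]] [ 0.601  -0.0356]
ctop [[0.6021, 0.0593], [0.6601, -0.1092], [0.5979, -0.13], [0.5441, 0.0368]] [ 0.6011 -0.0358]
pins [[0.5766, 0.0364], [0.6258, -0.1067]] [ 0.6012 -0.0352]
vials W,A,B [[0.6306, -0.2059], [0.5944, -0.3346], [0.5094, -0.3079]] [ 0.5781 -0.2828]
holes [[0.421, -0.0502], [0.4257, -0.2011]] [ 0.4233 -0.1257]
cov [[0.4502, -0.0375], [0.4552, -0.2115], [0.3967, -0.2139], [0.391, -0.0403]] [ 0.4233 -0.1258]
log [[0.4834, 0.0885], [0.499, 0.0358], [0.4267, 0.0156], [0.4118, 0.0673]] [0.4552 0.0518]
glue [[0.5448, -0.2143]] [ 0.5448 -0.2143]
scene vials W,A,B [[0.6269, -0.2047], [0.59, -0.3335], [0.505, -0.3083]] wells [[0.586, 0.0043], [0.5998, -0.0329], [0.6138, -0.0703]]
cov holes [[0.4198, -0.0478], [0.4233, -0.1993]] log [0.45531803 0.05574489]
[ 0.17810791 -0.62460469  0.25516317]
{'fov_y': 65.70646984690485, 'cx': 316.40362676269575, 'cy': 198.57815722124153, 'rvec': array([-2.30346462,  1.73685228,  0.27098442]), 'tvec': array([-0.64905478, -0.03853429,  0.37972884])} (array([ 0.25367765, -0.60319035,  0.37250509]), array([[-0.29129797, -0.08159729, -0.95314604]]))
```

```bash
cat >> h.py <<'E'
import json
def plan(wps,pose=None):
    "wps: list of (xyz,yaw); prints tool-unit shifts, one line per call; keeps commanded pose in cmd.json"
    p,yaw=pose or json.load(open("cmd.json")); p=np.array(p,float)
    for q,y1 in wps:
        q=np.array(q,float)
        while True:
            R0=R.from_euler("xyz",[180,0,yaw],degrees=True)
            u=R0.inv().apply(q-p)/.08; k=max(1,np.ceil(abs(u).max()-.003)); u=np.round(u/k,3)
            a=round(-(y1-yaw)/180,4)
            p=p+R0.apply(u*.08); yaw=yaw-a*180
            print([u.tolist(),[0,0,a]],"->",p.round(4),round(yaw,2))
            if k==1: break
    json.dump([p.tolist(),yaw],open("cmd.json","w"))
E
python3 - <<'E'
from h import *
print("sealer left edge top",at("top",[(430,155),(445,250),(437,140)],.19), "drawer",at("top",[(207,130),(207,240),(160,240)],.245))
plan([((.233,-.526,.30),109),((.508,-.308,.30),109)],([.178,-.625,.256],15.914))
E
```

```text
sealer left edge top [[ 0.61641018 -0.35112687]
 [ 0.42844603 -0.37289591]
 [ 0.64658401 -0.36622843]] drawer [[0.6594652  0.07747565]
 [0.4546138  0.07435734]
 [0.45575807 0.1606224 ]]
[[1.0, -1.002, -0.55], [0, 0, -0.5171]] -> [ 0.233 -0.526  0.3  ] 108.99
[[0.292, 0.828, 0.0], [0, 0, -0.0]] -> [ 0.288  -0.4823  0.3   ] 108.99
[[0.291, 0.827, 0.0], [0, 0, -0.0]] -> [ 0.343  -0.4388  0.3   ] 108.99
[[0.292, 0.828, 0.0], [0, 0, -0.0]] -> [ 0.398  -0.3951  0.3   ] 108.99
[[0.291, 0.827, 0.0], [0, 0, -0.0]] -> [ 0.453  -0.3516  0.3   ] 108.99
[[0.292, 0.828, 0.0], [0, 0, -0.0]] -> [ 0.508 -0.308  0.3  ] 108.99
```

step_arm([
  [[1.0,-1.0,-0.55],[0,0,-0.517],1],
  [[1.0,-1.0,-0.55],[0,0,-0.517],1],
  [[1.0,-1.0,-0.55],[0,0,-0.517],1],
  [[1.0,-1.0,-0.55],[0,0,-0.517],1],
  [[1.0,-1.0,-0.55],[0,0,-0.517],1],
  [[1.0,-1.0,-0.55],[0,0,-0.517],1],
  [[1.0,-1.0,-0.55],[0,0,-0.517],1],
  [[1.0,-1.0,-0.55],[0,0,-0.517],1],
  [[1.0,-1.0,-0.55],[0,0,-0.517],1],
  [[1.0,-1.0,-0.55],[0,0,-0.517],1],
  [[1.0,-1.0,-0.55],[0,0,-0.517],1],
  [[1.0,-1.0,-0.55],[0,0,-0.517],1],
])

```text
t: 1.3
ee_pos: [0.2331, -0.526, 0.2997]
orientation: [180.0, -0.1, 109.0]
wrist_force: [0.2, 1.1, 0.4]
finger_gap: 0.0856
gripper_force: 0.0
```

step_arm([
  [[0.29,0.83,0],[0,0,0],1],
  [[0.29,0.83,0],[0,0,0],1],
])

```text
t: 1.5
ee_pos: [0.2897, -0.4813, 0.2999]
orientation: [179.9, -0.1, 108.8]
wrist_force: [0.3, -0.1, -0.4]
finger_gap: 0.0856
gripper_force: 0.0
```

step_arm([
  [[0.29,0.83,0],[0,0,0],1],
  [[0.29,0.83,0],[0,0,0],1],
])

```text
t: 1.7
ee_pos: [0.3456, -0.4371, 0.3]
orientation: [179.9, -0.0, 108.9]
wrist_force: [-0.2, -0.8, -0.7]
finger_gap: 0.0853
gripper_force: 0.0
```

step_arm([
  [[0.29,0.83,0],[0,0,0],1],
  [[0.29,0.83,0],[0,0,0],1],
])

```text
t: 1.9
ee_pos: [0.4009, -0.3934, 0.3001]
orientation: [180.0, -0.0, 108.9]
wrist_force: [0.0, -0.4, 1.3]
finger_gap: 0.0856
gripper_force: 0.0
```

step_arm([
  [[0.29,0.83,0],[0,0,0],1],
  [[0.29,0.83,0],[0,0,0],1],
])

```text
t: 2.1
ee_pos: [0.4562, -0.3498, 0.3]
orientation: [180.0, -0.0, 108.9]
wrist_force: [0.3, -0.5, -1.1]
finger_gap: 0.0853
gripper_force: 0.0
```

step_arm([
  [[0.29,0.83,0],[0,0,0],1],
  [[0.29,0.83,0],[0,0,0],1],
  [[0.29,0.83,0],[0,0,0],1],
])

```text
t: 2.4
ee_pos: [0.5111, -0.3066, 0.2998]
orientation: [-180.0, -0.1, 109.0]
wrist_force: [-0.1, 0.1, 0.5]
finger_gap: 0.0855
gripper_force: 0.0
```

```bash
python3 - <<'E'
from h import *
s=monitor.get_state(); print(s["t"],s["ee_pos"],s["orientation"],s["joints"])
m=snap("wrist","w1.png"); print(m)
print(px("wrist",[(.508,-.308,.052),(.592,-.334,.052),(.6295,-.2055,.052),(.601,-.0355,.043),(.423,-.1257,.01)],m))
E
```

```text
2.4 [ 0.51106166 -0.30656537  0.29976103] [-1.79996346e+02 -5.78200105e-02  1.09043899e+02] [-3.61306291e+01 -1.00233137e+00  9.88075635e+01  3.02974134e-02
  8.22443198e+01 -5.51786318e+01]
{'fov_y': 65.70646984690485, 'cx': 316.40362676269575, 'cy': 198.57815722124153, 'rvec': array([-2.79890272, -0.47032839, -0.07265547]), 'tvec': array([-0.38389067, -0.48768286,  0.28312346])}
[[312.69695994 168.50570506]
 [368.99097554 209.18822571]
 [433.64867462 124.67448236]
 [451.59886507  -1.62785066]
 [296.92030493  13.38053953]]
```

View pics/w1.png

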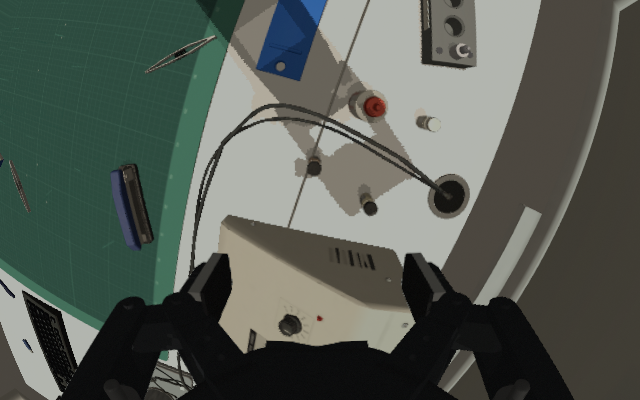

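```bash
python3 - <<'E'
from h import *
m=dict(fov_y=65.70646984690485,cx=316.40362676269575,cy=198.57815722124153,rvec=np.array([-2.79890272,-0.47032839,-0.07265547]),tvec=np.array([-0.38389067,-0.48768286,0.28312346]))
print(at("wrist",[(228,215),(395,250)],.0,m),at("wrist",[(224,255),(400,305)],.19,m))
a=cv2.imread("pics/w1.png")[80:225,285:480]
cv2.imwrite("pics/w1c.png",cv2.resize(a,None,fx=4,fy=4,interpolation=cv2.INTER_CUBIC))
E
```

```text
[[ 0.41471977 -0.42483704]
 [ 0.67169226 -0.39697741]] [[ 0.45230153 -0.37464881]
 [ 0.61783352 -0.37387036]]
```

View pics/w1c.png

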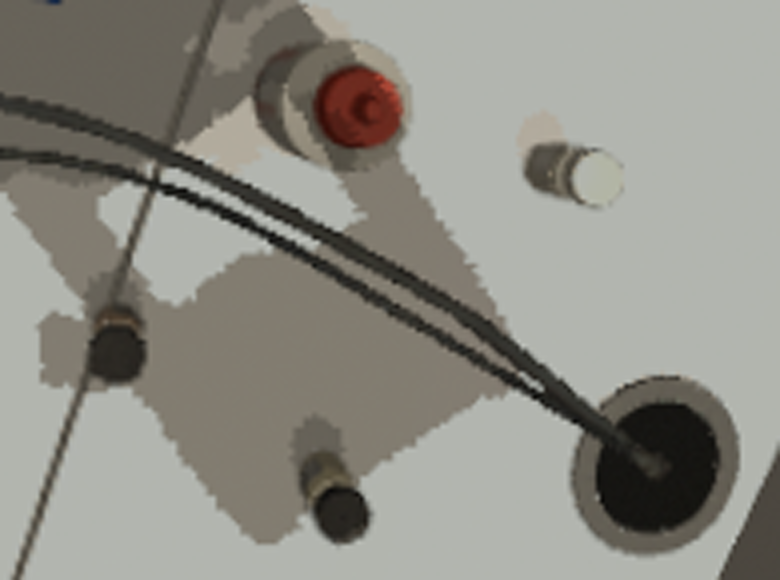

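Cap centres in the crop are W (597,178), B (119,354) and A (342,515). The sealer's face is about 65 mm from vial A, so I'll grip A with the tool square to that face.

```bash
python3 - <<'E'
from h import *
m=dict(fov_y=65.70646984690485,cx=316.40362676269575,cy=198.57815722124153,rvec=np.array([-2.79890272,-0.47032839,-0.07265547]),tvec=np.array([-0.38389067,-0.48768286,0.28312346]))
g=(np.array([(597,178),(342,515),(119,354)])+.5)/4-.5+[285,80]
v=at("wrist",g,.052,m);print("W A B",v)
json.dump([[.508,-.308,.30],109],open("cmd.json","w"))
E
```

```text
W A B [[ 0.62952283 -0.2047519 ]
 [ 0.59296884 -0.33251816]
 [ 0.50975667 -0.30689741]]
```

step_arm([
  [[0,0,1],[0,0,0],0.55],
  [[0,0,1],[0,0,0],0.55],
  [[0,0,1],[0,0,0],0.55],
])

```text
t: 2.75
ee_pos: [0.5059, -0.3075, 0.2142]
orientation: [-179.6, -0.5, 108.8]
wrist_force: [-1.1, 0.3, -1.1]
finger_gap: 0.0471
gripper_force: 0.0
```

step_arm([
  [[0,0,1],[0,0,0],0.55],
  [[0,0,1],[0,0,0],0.55],
  [[0,0,1],[0,0,0],0.55],
  [[0,0,1],[0,0,0],0.55],
])

```text
t: 3.15
ee_pos: [0.5098, -0.3096, 0.1422]
orientation: [180.0, 0.1, 108.9]
wrist_force: [0.6, 0.1, 0.3]
finger_gap: 0.0469
gripper_force: 0.0
```

```bash
python3 - <<'E'
from h import *
s=monitor.get_state(); print(s["ee_pos"],s["orientation"],s["finger_gap"]); print(go((.5095,-.307,.059),[180,0,109]))
E
```

```text
[ 0.50978587 -0.30960963  0.14217613] [1.79950920e+02 8.14690218e-02 1.08896320e+02] 0.04687772226264951
(array([0.033, 0.006, 1.04 ]), array([ 0.0003,  0.0005, -0.0006]))
```

step_arm([
  [[0.02,0,1],[0,0,0],0.55],
  [[0.02,0,1],[0,0,0],0.55],
  [[0.02,0,1],[0,0,0],0.55],
  [[0.02,0,1],[0,0,0],0.55],
  [[0.02,0,1],[0,0,0],0.0],
  [[0.02,0,1],[0,0,0],0.0],
  [[0.02,0,1],[0,0,0],0.0],
  [[0.02,0,1],[0,0,0],0.0],
  [[0.02,0,1],[0,0,0],0.0],
  [[0.02,0,1],[0,0,0],0.0],
], grip_force=25)

```text
t: 4.15
ee_pos: [0.5106, -0.3085, 0.0636]
orientation: [179.8, 0.3, 109.0]
wrist_force: [-0.9, -0.7, 7.0]
finger_gap: 0.0174
gripper_force: 24.2
```

```bash
python3 - <<'E'
from h import *
s=monitor.get_state(); print(s["ee_pos"],s["orientation"],s["finger_gap"],s["gripper_force"])
snap("wrist","w2.png",(240,130,400,330),3)
E
```

```text
[ 0.51064982 -0.30850126  0.06359884] [179.84601432   0.26137861 108.98230232] 0.01743168525317618 24.219968765974045
```

View pics/w2.png

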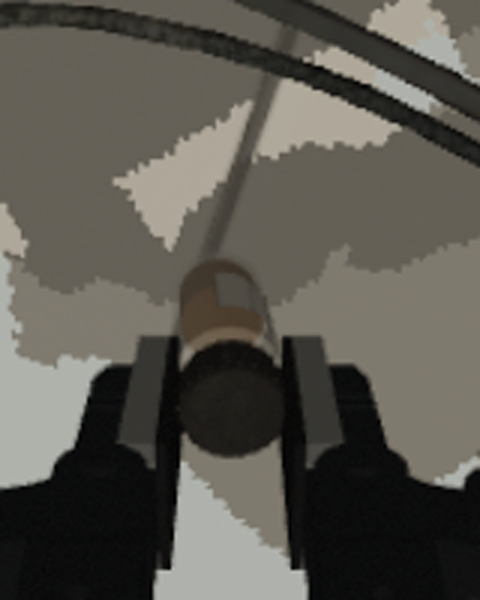

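Vial B is gripped, centred between the pads. Lifting and carrying it to the nearer end well.

step_arm([
  [[0,0,-1],[0,0,0],0],
  [[0,0,-1],[0,0,0],0],
  [[0,0,-1],[0,0,0],0],
])

```text
t: 4.5
ee_pos: [0.5122, -0.3094, 0.1477]
orientation: [179.6, 0.6, 109.0]
wrist_force: [0.3, -0.2, 0.3]
finger_gap: 0.0171
gripper_force: 24.5
```

step_arm([
  [[0,0,-1],[0,0,0],0],
  [[0,0,-1],[0,0,0],0],
  [[0.79,0.73,-1],[0,0,0],0],
  [[0.79,0.73,-1],[0,0,0],0],
])

```text
t: 4.9
ee_pos: [0.5445, -0.2277, 0.2222]
orientation: [179.8, 0.1, 108.9]
wrist_force: [1.1, -0.7, -1.9]
finger_gap: 0.0171
gripper_force: 24.5
```

step_arm([
  [[0.79,0.73,0],[0,0,0],0],
  [[0.79,0.73,0],[0,0,0],0],
])

```text
t: 5.1
ee_pos: [0.5787, -0.1473, 0.2201]
orientation: [180.0, -0.0, 109.0]
wrist_force: [1.2, -0.9, -0.4]
finger_gap: 0.0171
gripper_force: 24.5
```

step_arm([
  [[0.79,0.73,0],[0,0,0],0],
  [[0.79,0.73,0],[0,0,0],0],
  [[0.79,0.73,0],[0,0,0],0],
  [[0.79,0.73,0],[0,0,0],0],
  [[0.79,0.73,0],[0,0,0],0],
])

```text
t: 5.6
ee_pos: [0.6125, -0.0715, 0.22]
orientation: [-180.0, -0.0, 108.9]
wrist_force: [0.3, -0.5, -0.5]
finger_gap: 0.0171
gripper_force: 24.5
```

```bash
python3 - <<'E'
from h import *
s=monitor.get_state(); print(s["ee_pos"],s["orientation"],s["finger_gap"],s["gripper_force"])
m=snap("wrist","w3.png"); print({k:(v.tolist() if hasattr(v,'tolist') else v) for k,v in m.items()})
E
```

```text
[ 0.61250764 -0.07149175  0.21996878] [-1.79958037e+02 -1.38387931e-03  1.08934689e+02] 0.01710443159287367 24.465994834899902
{'fov_y': 65.70646984690485, 'cx': 316.40362676269575, 'cy': 198.57815722124153, 'rvec': [-2.7982495195809385, -0.4676952225729338, -0.07158515849261293], 'tvec': [-0.5569902771996786, -0.28263942254012053, 0.26449263440477905]}
```

View pics/w3.png

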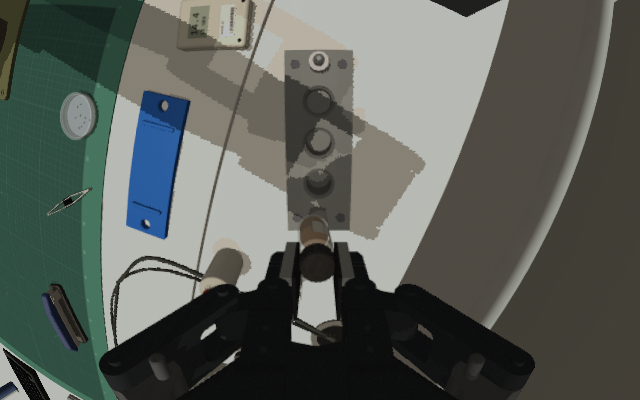

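The wrist view shows wells at about (318,101), (318,142) and (319,182), with the far pin at (319,61). The carrier is aligned with the tool. Zooming in to refine both the wells and the held vial.

```bash
cat > m3.py <<'E'
import numpy as np
m3=dict(fov_y=65.70646984690485,cx=316.40362676269575,cy=198.57815722124153,rvec=np.array([-2.7982495195809385,-0.4676952225729338,-0.07158515849261293]),tvec=np.array([-0.5569902771996786,-0.28263942254012053,0.26449263440477905]))
E
python3 - <<'E'
from h import *
from m3 import m3
a=cv2.imread("pics/w3.png")[40:290,260:375]
cv2.imwrite("pics/w3c.png",np.hstack([cv2.resize(a[:125],None,fx=3.4,fy=3.4*1.4,interpolation=cv2.INTER_CUBIC),cv2.resize(a[125:],None,fx=3.4,fy=3.4*1.4,interpolation=cv2.INTER_CUBIC)]))
print(at("wrist",[(318.5,101),(318.5,142),(319,182)],.043,m3))
print(px("wrist",[(.6125,-.0715,.16),(.6125,-.0715,.212)],m3))
E
```

```text
[[ 0.58943652  0.00479663]
 [ 0.602201   -0.03221982]
 [ 0.61555497 -0.06936976]]
[[314.62137045 230.87746194]
 [313.96972958 274.79793833]]
```

View pics/w3c.png

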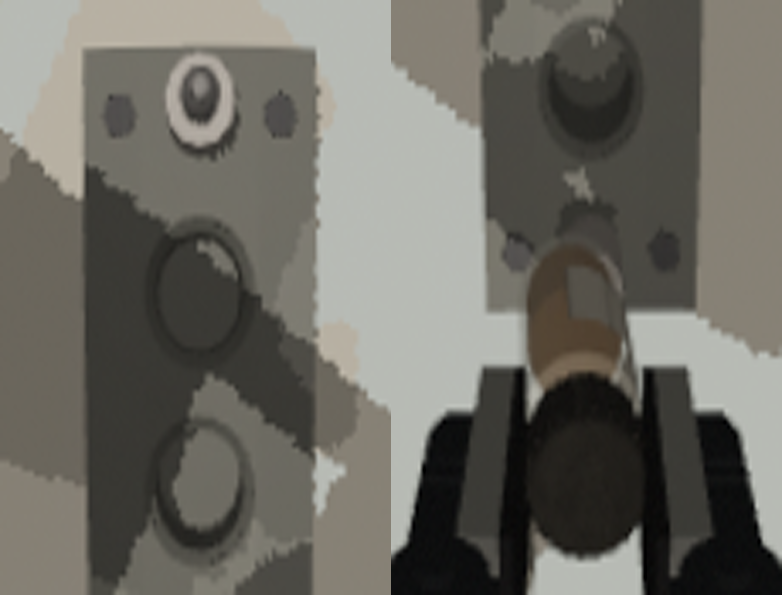

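```bash
python3 - <<'E'
from h import *
from m3 import m3
print(at("wrist",[(318.8,101.3),(319.4,142.9),(319.1,183.9)],.043,m3))
c=at("wrist",[(284.4,49.9),(352.6,49.9),(349.7,229.7),(288.2,230.1)],.043,m3);print(c,c.mean(0),np.degrees(np.arctan2(*((c[0]-c[3]+c[1]-c[2])*[-1,1]))))
print(at("wrist",[(319.1,60.6)],.0655,m3))
print(at("wrist",[(317.1,268.4)],.2084,m3),at("wrist",[(314.7,230)],.156,m3))
E
```

```text
[[ 0.58979445  0.00461864]
 [ 0.6032954  -0.03276165]
 [ 0.6162797  -0.07116206]]
[[ 0.54328681  0.04134546]
 [ 0.60332783  0.06212519]
 [ 0.66238483 -0.10715041]
 [ 0.60218616 -0.12830249]] [ 0.60279641 -0.03299556] 19.189547809892296
[[0.57823173 0.0385179 ]]
[[ 0.61343873 -0.06968559]] [[ 0.61289204 -0.07256771]]
```

step_arm([
  [[-0.02,0.02,1],[0,0,0],0],
  [[-0.02,0.02,1],[0,0,0],0],
  [[-0.02,0.02,1],[0,0,0],0],
  [[-0.02,0.02,1],[0,0,0],0],
])

```text
t: 6.05
ee_pos: [0.6147, -0.0727, 0.1404]
orientation: [-180.0, -0.0, 108.9]
wrist_force: [-0.0, -0.0, 0.7]
finger_gap: 0.017
gripper_force: 24.5
```

step_arm([
  [[0,0,0.25],[0,0,0],0],
  [[0,0,0.4],[0,0,0],0],
  [[0,0,0.55],[0,0,0],0],
  [[0,0,0.65],[0,0,0],0],
  [[0,0,0.75],[0,0,0],0],
  [[0,0,0.75],[0,0,0],0],
  [[0,0,0.75],[0,0,0],0],
])

```text
t: 6.75
ee_pos: [0.6151, -0.0718, 0.0804]
orientation: [180.0, -0.0, 109.0]
wrist_force: [-0.3, 0.1, -0.0]
finger_gap: 0.0168
gripper_force: 24.5
```

step_arm([
  [[0,0,0],[0,0,0],0.5],
  [[0,0,0],[0,0,0],0.5],
  [[0,0,0],[0,0,0],0.5],
  [[0,0,-0.5],[0,0,0],0.5],
  [[0,0,-1],[0,0,0],0.5],
  [[0,0,-1],[0,0,0],0.5],
])

```text
t: 7.35
ee_pos: [0.619, -0.0726, 0.1682]
orientation: [179.4, 0.4, 109.0]
wrist_force: [0.5, -0.3, 0.5]
finger_gap: 0.0426
gripper_force: 0.0
```

step_arm([
  [[-0.5,-0.22,-1],[0,0,0],0.5],
  [[-1,-0.44,-1],[0,0,0],0.5],
  [[-1,-0.44,-1],[0,0,0],0.5],
])

```text
t: 7.65
ee_pos: [0.6087, -0.1614, 0.2442]
orientation: [179.8, 0.2, 108.9]
wrist_force: [0.3, 0.5, 0.5]
finger_gap: 0.0426
gripper_force: 0.0
```

step_arm([
  [[-1,-0.44,0],[0,0,0],0.5],
  [[-1,-0.44,0],[0,0,0],0.5],
])

```text
t: 7.85
ee_pos: [0.6004, -0.248, 0.2412]
orientation: [179.9, 0.1, 109.0]
wrist_force: [-0.5, -0.1, -0.0]
finger_gap: 0.043
gripper_force: 0.0
```

step_arm([
  [[-1,-0.44,0],[0,0,0.078],0.5],
  [[-1,-0.44,0],[0,0,0.078],0.5],
  [[-1,-0.44,0],[0,0,0.078],0.5],
  [[-1,-0.44,0],[0,0,0.078],0.5],
  [[-1,-0.44,0],[0,0,0.078],0.5],
])

```text
t: 8.35
ee_pos: [0.5933, -0.332, 0.24]
orientation: [-180.0, -0.0, 95.0]
wrist_force: [-0.3, -0.6, 0.1]
finger_gap: 0.0429
gripper_force: 0.0
```

```bash
python3 - <<'E'
from h import *
print(go((.593,-.333,.06),[180,0,95]))
m=snap("wrist","w4.png"); print(px("wrist",[(.593,-.333,.052),(.6295,-.205,.052),(.5448,-.2143,.105)],m),at("wrist",[(0,0)],.052,m))
E
```

```text
(array([-0.013, -0.004,  2.25 ]), array([-0.0001, -0.0002,  0.0001]))
[[315.03968703 181.5097746 ]
 [364.06237221  58.54661497]
 [267.81958895  51.32121285]] [[ 0.07606043 -0.07096253]]
```

View pics/w4.png

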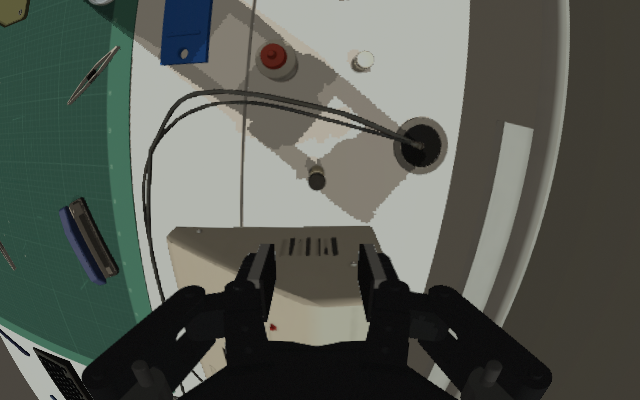

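Vial A's cap appears at (317,181) as predicted, and the sealer's face base is at row ~227. I'll check the clearance before descending.

```bash
python3 - <<'E'
from h import *
m=cams.camera_model("wrist")
print(at("wrist",[(317,228),(180,228),(370,228)],0,m),at("wrist",[(317,303)],.19,m),at("wrist",[(317,303)],.15,m),at("wrist",[(317,303)],.12,m),at("wrist",[(375,290)],.12,m))
E
```

```text
[[ 0.60179174 -0.40569651]
 [ 0.41872618 -0.42478901]
 [ 0.66864966 -0.40016155]] [[ 0.59913522 -0.37959616]] [[ 0.60188576 -0.40952629]] [[ 0.60394866 -0.43197389]] [[ 0.65644158 -0.413355  ]]
```

step_arm([
  [[-0.01,0,1],[0,0,0],0.5],
  [[-0.01,0,1],[0,0,0],0.5],
  [[-0.01,0,1],[0,0,0],0.5],
])

```text
t: 8.7
ee_pos: [0.5906, -0.3304, 0.1539]
orientation: [-179.5, -0.4, 95.1]
wrist_force: [-0.8, 0.8, -1.1]
finger_gap: 0.0426
gripper_force: 0.0
```

step_arm([
  [[0,0,0.5],[0,0,0],0.5],
  [[0,0,1],[0,0,0],0.5],
  [[0,0,1],[0,0,0],0.5],
])

```text
t: 9.0
ee_pos: [0.5907, -0.331, 0.0756]
orientation: [-179.6, -0.4, 95.0]
wrist_force: [-0.6, -0.9, -1.9]
finger_gap: 0.0428
gripper_force: 0.0
```

step_arm([
  [[0,0,0.22],[0,0,0],0.5],
  [[0,0,0.22],[0,0,0],0.5],
  [[0,0,0.22],[0,0,0],0.5],
  [[0,0,0.22],[0,0,0],0],
  [[0,0,0.22],[0,0,0],0],
  [[0,0,0.22],[0,0,0],0],
  [[0,0,0.22],[0,0,0],0],
  [[0,0,0.22],[0,0,0],0],
])

```text
t: 9.8
ee_pos: [0.5941, -0.3346, 0.0646]
orientation: [179.9, 0.1, 94.9]
wrist_force: [-0.9, 0.4, 6.0]
finger_gap: 0.0168
gripper_force: 24.6
```

step_arm([
  [[0,0,-0.5],[0,0,0],0],
  [[0,0,-1],[0,0,0],0],
  [[0,0,-1],[0,0,0],0],
])

```text
t: 10.1
ee_pos: [0.5966, -0.336, 0.1505]
orientation: [179.4, 0.4, 94.9]
wrist_force: [0.3, -0.0, 0.1]
finger_gap: 0.0166
gripper_force: 24.4
```

step_arm([
  [[0,0,-0.5],[0,0,0],0],
  [[0,0,-1],[0,0,0],0],
  [[0,0,-1],[0,0,-0.078],0],
  [[0,0,-1],[0,0,-0.078],0],
  [[0,0,-1],[0,0,-0.078],0],
])

```text
t: 10.6
ee_pos: [0.593, -0.3337, 0.2223]
orientation: [-180.0, -0.0, 109.0]
wrist_force: [-0.2, -0.8, -0.5]
finger_gap: 0.0169
gripper_force: 24.5
```

step_arm([
  [[1,0.33,0],[0,0,0],0],
  [[1,0.33,0],[0,0,0],0],
])

```text
t: 10.8
ee_pos: [0.5915, -0.2482, 0.2212]
orientation: [-179.9, -0.1, 108.8]
wrist_force: [0.4, 0.3, -0.9]
finger_gap: 0.0168
gripper_force: 24.5
```

step_arm([
  [[1,0.33,0],[0,0,0],0],
  [[1,0.33,0],[0,0,0],0],
])

```text
t: 11.0
ee_pos: [0.5904, -0.1629, 0.2215]
orientation: [-179.9, -0.1, 108.9]
wrist_force: [0.7, -0.8, 0.4]
finger_gap: 0.0165
gripper_force: 24.5
```

step_arm([
  [[1,0.33,0],[0,0,0],0],
  [[1,0.33,0],[0,0,0],0],
])

```text
t: 11.2
ee_pos: [0.5893, -0.0785, 0.2216]
orientation: [-179.9, -0.1, 108.9]
wrist_force: [-0.8, -0.6, -0.9]
finger_gap: 0.017
gripper_force: 24.5
```

step_arm([
  [[1,0.33,0],[0,0,0],0],
  [[1,0.33,0],[0,0,0],0],
  [[1,0.33,0],[0,0,0],0],
  [[1,0.33,0],[0,0,0],0],
  [[1,0.33,0],[0,0,0],0],
])

```text
t: 11.7
ee_pos: [0.5889, 0.0024, 0.2222]
orientation: [-179.9, -0.0, 108.9]
wrist_force: [0.5, 0.2, 0.3]
finger_gap: 0.0168
gripper_force: 24.5
```

```bash
python3 - <<'E'
from h import *
s=monitor.get_state();print(s["ee_pos"],s["joints"],go((.5884,.0033,.081),[180,0,109]),at("top",[(207,130),(207,240)],0),at("top",[(163,130),(163,240)],.245))
E
```

```text
[0.58888439 0.00235268 0.22217046] [-4.98498227e+00  8.30701905e-01  1.04489475e+02 -2.02310653e-02
  7.47294355e+01 -2.38655557e+01] (array([ 0.013, -0.   ,  1.765]), array([-0.0003, -0.    , -0.0006])) [[0.73023894 0.1600778 ]
 [0.45171607 0.15583803]] [[0.66096512 0.16044116]
 [0.45568489 0.15510567]]
```

Drawer face is at y≈0.157, so there's room. Inserting A, then on to the white vial.

step_arm([
  [[0.01,0,0.5],[0,0,0],0],
  [[0.01,0,1],[0,0,0],0],
  [[0.01,0,1],[0,0,0],0],
  [[0.01,0,1],[0,0,0],0],
])

```text
t: 12.1
ee_pos: [0.5884, 0.0028, 0.1423]
orientation: [-179.9, -0.0, 108.9]
wrist_force: [-0.6, -0.5, 0.4]
finger_gap: 0.017
gripper_force: 24.5
```

step_arm([
  [[0,0,0.25],[0,0,0],0],
  [[0,0,0.4],[0,0,0],0],
  [[0,0,0.55],[0,0,0],0],
  [[0,0,0.65],[0,0,0],0],
  [[0,0,0.76],[0,0,0],0],
  [[0,0,0.76],[0,0,0],0],
  [[0,0,0.76],[0,0,0],0],
])

```text
t: 12.8
ee_pos: [0.5888, 0.0039, 0.0819]
orientation: [-180.0, -0.0, 109.0]
wrist_force: [0.1, -0.6, -0.3]
finger_gap: 0.0172
gripper_force: 24.5
```

step_arm([
  [[0,0,0],[0,0,0],0.5],
  [[0,0,0],[0,0,0],0.5],
  [[0,0,0],[0,0,0],0.5],
  [[0,0,-0.5],[0,0,0],0.5],
  [[0,0,-1],[0,0,0],0.5],
  [[0,0,-1],[0,0,0],0.5],
])

```text
t: 13.4
ee_pos: [0.5929, 0.0036, 0.1695]
orientation: [179.3, 0.3, 109.0]
wrist_force: [-0.3, 0.0, 1.1]
finger_gap: 0.0431
gripper_force: 0.0
```

```bash
python3 - <<'E'
from h import *
s=monitor.get_state();print(s["ee_pos"],go((.6295,-.205,.0625),[180,0,109]))
E
```

```text
[0.59287205 0.00356332 0.16953657] (array([-2.607, -0.431,  1.346]), array([ 0.0037,  0.0016, -0.0001]))
```

step_arm([
  [[-0.88,-0.12,0],[0,0,0],0.5],
  [[-0.88,-0.12,0],[0,0,0],0.5],
])

```text
t: 13.6
ee_pos: [0.6032, -0.0677, 0.1626]
orientation: [179.9, 0.1, 109.0]
wrist_force: [0.2, 1.7, -0.3]
finger_gap: 0.0427
gripper_force: 0.0
```

step_arm([
  [[-0.88,-0.12,0],[0,0,0],0.5],
  [[-0.88,-0.12,0],[0,0,0],0.5],
])

```text
t: 13.8
ee_pos: [0.6168, -0.1385, 0.1619]
orientation: [180.0, 0.1, 108.9]
wrist_force: [0.2, 0.7, 0.5]
finger_gap: 0.0427
gripper_force: 0.0
```

step_arm([
  [[-0.87,-0.12,0],[0,0,0],0.5],
  [[-0.87,-0.12,0],[0,0,0],0.5],
  [[-0.87,-0.12,0],[0,0,0],0.5],
  [[-0.87,-0.12,0],[0,0,0],0.5],
  [[-0.87,-0.12,0],[0,0,0],0.5],
])

```text
t: 14.3
ee_pos: [0.6297, -0.2031, 0.1616]
orientation: [-180.0, -0.1, 109.0]
wrist_force: [-0.2, 0.6, 0.4]
finger_gap: 0.0428
gripper_force: 0.0
```

```bash
python3 - <<'E'
from h import *
s=monitor.get_state();print(s["ee_pos"],go((.6295,-.205,.0625),[180,0,109]))
m=snap("wrist","w5.png"); print(px("wrist",[(.6295,-.205,.052)],m))
a=cams.grab_frame("wrist"); g=cv2.cvtColor(a,cv2.COLOR_RGB2GRAY)
cv2.imwrite("pics/w5.png",a[:,:,::-1])
E
```

```text
[ 0.6297137  -0.2031273   0.16156928] (array([-0.023, -0.01 ,  1.238]), array([-0.0001, -0.0003,  0.0002]))
[[313.93523737 207.40902086]]
```

View pics/w5.png

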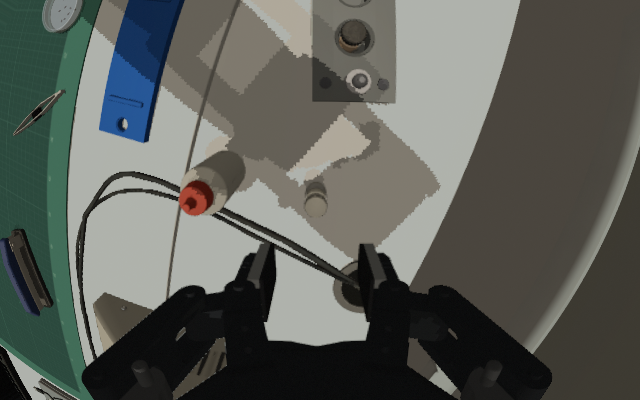

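The white cap is at (316,206), predicted (314,207), so it's aligned. Vial B sits in its well at (353,37). Descend and grip.

step_arm([
  [[-0.02,0,0.5],[0,0,0],0.5],
  [[-0.02,0,1],[0,0,0],0.5],
  [[-0.02,0,1],[0,0,0],0.5],
])

```text
t: 14.7
ee_pos: [0.6261, -0.2031, 0.0751]
orientation: [-179.5, -0.5, 109.0]
wrist_force: [-0.7, 0.9, -0.9]
finger_gap: 0.0426
gripper_force: 0.0
```

step_arm([
  [[0,0,0.24],[0,0,0],0.5],
  [[0,0,0.24],[0,0,0],0.5],
  [[0,0,0.24],[0,0,0],0.5],
  [[0,0,0.24],[0,0,0],0],
  [[0,0,0.24],[0,0,0],0],
  [[0,0,0.24],[0,0,0],0],
  [[0,0,0.24],[0,0,0],0],
  [[0,0,0.24],[0,0,0],0],
])

```text
t: 15.5
ee_pos: [0.6316, -0.2065, 0.0648]
orientation: [179.9, 0.1, 109.0]
wrist_force: [-1.1, 0.9, 6.8]
finger_gap: 0.0165
gripper_force: 24.5
```

step_arm([
  [[0,0,-0.5],[0,0,0],0],
  [[0,0,-1],[0,0,0],0],
  [[0,0,-1],[0,0,0],0],
])

```text
t: 15.8
ee_pos: [0.6343, -0.2075, 0.1506]
orientation: [179.5, 0.5, 109.0]
wrist_force: [0.4, 0.0, 0.6]
finger_gap: 0.0171
gripper_force: 24.4
```

step_arm([
  [[0,0,-0.5],[0,0,0],0],
  [[0,0,-0.9],[0,0,0],0],
  [[0,0,-0.9],[0,0,0],0],
  [[0,0,-0.9],[0,0,0],0],
  [[0,0,-0.9],[0,0,0],0],
])

```text
t: 16.3
ee_pos: [0.6296, -0.2056, 0.2127]
orientation: [-179.9, -0.1, 109.0]
wrist_force: [0.2, 0.1, -0.6]
finger_gap: 0.0167
gripper_force: 24.5
```

```bash
python3 - <<'E'
from h import *
s=monitor.get_state();print(s["ee_pos"],go((.6015,-.0345,.081),[180,0,109]))
E
```

```text
[ 0.62958904 -0.20562831  0.21265273] (array([2.134, 0.367, 1.649]), array([-0.0007, -0.0007, -0.0001]))
```

step_arm([
  [[0.71,0.12,0],[0,0,0],0],
  [[0.71,0.12,0],[0,0,0],0],
])

```text
t: 16.5
ee_pos: [0.6194, -0.1458, 0.2118]
orientation: [-179.8, -0.3, 109.1]
wrist_force: [0.2, 1.2, 0.3]
finger_gap: 0.0166
gripper_force: 24.5
```

step_arm([
  [[0.71,0.12,0],[0,0,0],0],
  [[0.71,0.12,0],[0,0,0],0],
])

```text
t: 16.7
ee_pos: [0.6101, -0.0888, 0.2124]
orientation: [-179.8, -0.2, 109.2]
wrist_force: [0.2, -0.7, -0.0]
finger_gap: 0.0168
gripper_force: 24.5
```

step_arm([
  [[0.71,0.12,0],[0,0,0],0],
  [[0.71,0.12,0],[0,0,0],0],
  [[0.71,0.12,0],[0,0,0],0],
  [[0.71,0.12,0],[0,0,0],0],
])

```text
t: 17.1
ee_pos: [0.6023, -0.0362, 0.214]
orientation: [-179.9, 0.0, 109.0]
wrist_force: [0.1, 0.3, -0.6]
finger_gap: 0.0167
gripper_force: 24.5
```

step_arm([
  [[0,0,0.5],[0,0,0],0],
  [[0,0,1],[0,0,0],0],
  [[0,0,1],[0,0,0],0],
  [[0,0,1],[0,0,0],0],
])

```text
t: 17.5
ee_pos: [0.602, -0.0366, 0.1342]
orientation: [-179.9, -0.0, 108.9]
wrist_force: [0.8, -0.3, 0.9]
finger_gap: 0.0169
gripper_force: 24.5
```

step_arm([
  [[0,0,0.2],[0,0,0],0],
  [[0,0,0.35],[0,0,0],0],
  [[0,0,0.5],[0,0,0],0],
  [[0,0,0.65],[0,0,0],0],
  [[0,0,0.65],[0,0,0],0],
  [[0,0,0.65],[0,0,0],0],
])

```text
t: 18.1
ee_pos: [0.6021, -0.0354, 0.0822]
orientation: [-180.0, -0.0, 109.0]
wrist_force: [-0.5, -0.4, -0.2]
finger_gap: 0.0168
gripper_force: 24.5
```

step_arm([
  [[0,0,0],[0,0,0],0.5],
  [[0,0,0],[0,0,0],0.5],
  [[0,0,0],[0,0,0],0.5],
  [[0,0,-0.5],[0,0,0],0.5],
  [[0,0,-1],[0,0,0],0.5],
  [[0,0,-1],[0,0,0],0.5],
])

```text
t: 18.7
ee_pos: [0.6064, -0.0361, 0.1706]
orientation: [179.3, 0.3, 109.0]
wrist_force: [1.4, 0.3, -0.3]
finger_gap: 0.0427
gripper_force: 0.0
```

step_arm([
  [[-1,0,-1],[0,0,0],1],
  [[-1,0,-1],[0,0,0],1],
  [[-1,0,-1],[0,0,0],1],
  [[-1,0,-1],[0,0,0],1],
  [[-1,0,-1],[0,0,0],1],
  [[-1,0,-1],[0,0,0],1],
])

```text
t: 19.3
ee_pos: [0.627, -0.1098, 0.24]
orientation: [-179.8, -0.2, 109.0]
wrist_force: [-0.0, -0.6, -0.4]
finger_gap: 0.0857
gripper_force: 0.0
```

```bash
python3 - <<'E'
from h import *
s=monitor.get_state();print(s["ee_pos"],s["orientation"],go((.4233,-.1257,.12),[180,0,91.8]))
m=snap("wrist","w6.png"); print(px("wrist",[(.5767,.0373,.0655),(.6263,-.1063,.0655),(.6015,-.0345,.063)],m)); print({k:(v.tolist() if hasattr(v,'tolist') else v) for k,v in m.items()})
a=cv2.imread("pics/w6.png")[:, 90:390]
cv2.imwrite("pics/w6c.png",cv2.resize(a[0:230],None,fx=2.6,fy=2.6,interpolation=cv2.INTER_CUBIC))
E
```

```text
[ 0.6269915  -0.10984316  0.23995478] [-1.79798119e+02 -1.57772264e-01  1.09030263e+02] (array([ 0.639, -2.466,  1.51 ]), array([-0.0012, -0.0007,  0.0957]))
[[316.40443216  22.93585445]
 [316.371805   180.56778387]
 [316.39675259 101.613752  ]]
{'fov_y': 65.70646984690485, 'cx': 316.40362676269575, 'cy': 198.57815722124153, 'rvec': [-2.800092155980933, -0.4710256999620193, -0.06743706827288443], 'tvec': [-0.5570144664294001, -0.32873441003287923, 0.27332436089657575]}
```

View pics/w6c.png

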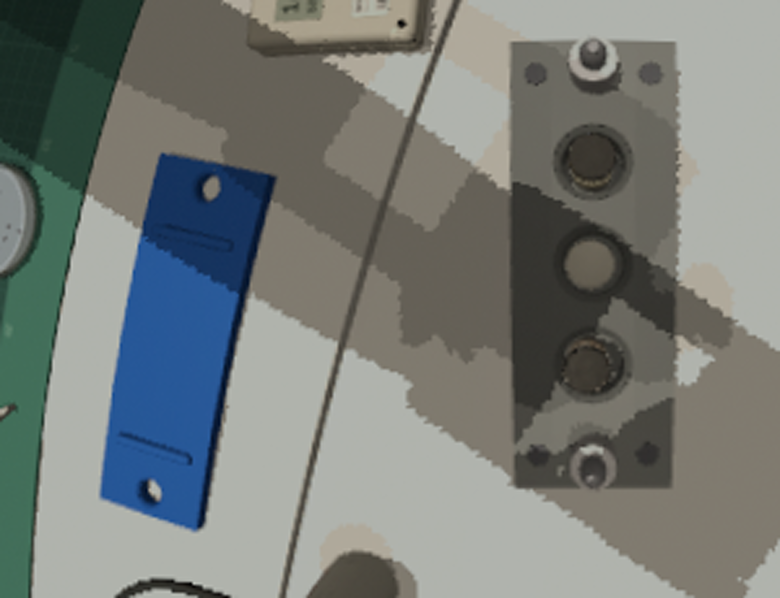

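All three vials are seated, and the pin rings are at (318,23) and (318,180), matching the estimate within 2 px. The cover holes are at (171,72) and (148.5,188.5).

```bash
python3 - <<'E'
from h import *
m=dict(fov_y=65.70646984690485,cx=316.40362676269575,cy=198.57815722124153,rvec=np.array([-2.800092155980933,-0.4710256999620193,-0.06743706827288443]),tvec=np.array([-0.5570144664294001,-0.32873441003287923,0.27332436089657575]))
h=at("wrist",[(171.2,72.3),(148.5,188.5)],.01,m); d=h[0]-h[1]
print(h,h.mean(0),np.linalg.norm(d),np.degrees(np.arctan2(-d[0],d[1])))
print(at("wrist",[(318.1,23.1),(318.1,180)],.0655,m))
json.dump([[.6275,-.1102,.242],109],open("cmd.json","w"))
plan([((.423,-.126,.16),91.8)])
E
```

```text
[[ 0.42443374 -0.04849499]
 [ 0.42785569 -0.19856022]] [ 0.42614472 -0.12352761] 0.15010423448844334 1.306296648055892
[[ 0.5782359   0.03765558]
 [ 0.62770006 -0.10521225]]
[[0.215, -0.827, 0.342], [0, 0, 0.0956]] -> [ 0.5593 -0.1155  0.2146] 91.79
[[-0.039, -0.854, 0.341], [0, 0, -0.0]] -> [ 0.4912 -0.1207  0.1874] 91.79
[[-0.039, -0.854, 0.342], [0, 0, -0.0]] -> [ 0.423 -0.126  0.16 ] 91.79
```

step_arm([
  [[0.22,-0.83,0.34],[0,0,0.096],1],
  [[0.22,-0.83,0.34],[0,0,0.096],1],
  [[0.22,-0.83,0.34],[0,0,0.096],1],
])

```text
t: 19.65
ee_pos: [0.5558, -0.1147, 0.2113]
orientation: [-179.6, -0.1, 91.6]
wrist_force: [-0.1, 0.1, -0.2]
finger_gap: 0.0853
gripper_force: 0.0
```

step_arm([
  [[-0.04,-0.85,0.34],[0,0,0],1],
  [[-0.04,-0.85,0.34],[0,0,0],1],
])

```text
t: 19.85
ee_pos: [0.4896, -0.1203, 0.1859]
orientation: [-179.8, -0.1, 91.9]
wrist_force: [0.3, 0.5, 0.3]
finger_gap: 0.0856
gripper_force: 0.0
```

step_arm([
  [[-0.04,-0.85,0.34],[0,0,0],1],
  [[-0.04,-0.85,0.34],[0,0,0],1],
  [[-0.04,-0.85,0.34],[0,0,0],1],
  [[-0.04,-0.85,0.34],[0,0,0],1],
  [[-0.04,-0.85,0.34],[0,0,0],1],
])

```text
t: 20.35
ee_pos: [0.4257, -0.1266, 0.1623]
orientation: [179.9, 0.0, 91.8]
wrist_force: [0.0, 0.7, 0.3]
finger_gap: 0.0852
gripper_force: 0.0
```

```bash
python3 - <<'E'
from h import *
s=monitor.get_state();print(s["ee_pos"],s["orientation"])
m=snap("wrist","w7.png"); a=cv2.imread("pics/w7.png"); hsv=cv2.cvtColor(a,cv2.COLOR_BGR2HSV)
k=cv2.inRange(hsv,(100,140,30),(125,255,255)); n,l,st,ce=cv2.connectedComponentsWithStats(k); i=1+st[1:,4].argmax(); k=(l==i).astype(np.uint8)
cs,hi=cv2.findContours(k,cv2.RETR_CCOMP,cv2.CHAIN_APPROX_NONE)
for c,h in zip(cs,hi[0]):
    if cv2.contourArea(c)>20: M=cv2.moments(c); q=(M["m10"]/M["m00"],M["m01"]/M["m00"]); print(h[3]>=0,cv2.contourArea(c),q,at("wrist",[q],.01,m),cv2.boundingRect(c))
print(px("wrist",[(.424-.0021,-.125+.076,.01),(.424+.0021,-.125-.076,.01)],m))
print({k:(v.tolist() if hasattr(v,'tolist') else v) for k,v in m.items()})
E
```

```text
[ 0.42567023 -0.12663619  0.16231765] [1.79877398e+02 4.45867961e-02 9.17709904e+01]
False 11463.0 (312.0977783593591, 177.952484806188) [[ 0.42287816 -0.1153146 ]] (278, 90, 69, 182)
True 100.0 (312.455, 258.8983333333333) [[ 0.42542014 -0.19717974]] (306, 254, 14, 11)
True 217.5 (312.16628352490414, 102.6176245210728) [[ 0.42099671 -0.04846261]] (304, 94, 18, 18)
[[313.20111045 103.26490685]
 [313.03913032 262.26343802]]
{'fov_y': 65.70646984690485, 'cx': 316.40362676269575, 'cy': 198.57815722124153, 'rvec': [-2.832801833928646, -0.044189269941361964, -0.010119520524581083], 'tvec': [-0.42290986722222784, -0.1437531893747846, 0.2466267639502931]}
```

View pics/w7.png

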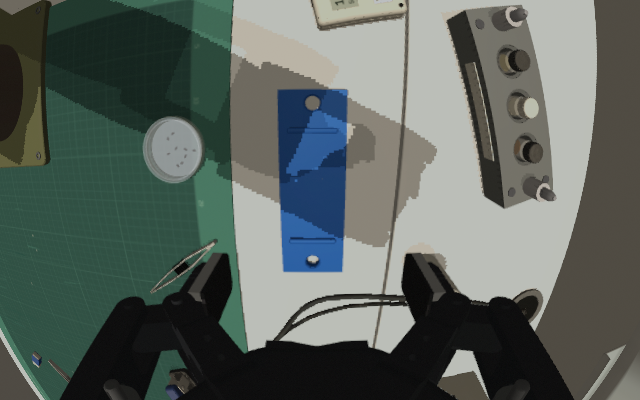

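```bash
python3 - <<'E'
from h import *
s=monitor.get_state(); m=cams.camera_model("wrist")
Rt=R.from_euler("xyz",s["orientation"],degrees=True)
for g in (.0855,.0174,.060):
  for d in (.012,.018,.025): print(g,d,px("wrist",s["ee_pos"]+Rt.apply([[.011,-g/2,d],[.011,g/2,d]]),m).round(1).tolist())
print(s["ee_pos"])
E
```

```text
0.0855 0.012 [[225.4, 249.4], [403.1, 249.6]]
0.0855 0.018 [[228.5, 244.0], [400.1, 244.2]]
0.0855 0.025 [[231.9, 238.2], [396.8, 238.3]]
0.0174 0.012 [[295.5, 250.9], [332.6, 250.9]]
0.0174 0.018 [[296.3, 245.2], [332.0, 245.3]]
0.0174 0.025 [[297.1, 239.2], [331.4, 239.2]]
0.06 0.012 [[250.9, 250.2], [377.4, 250.3]]
0.06 0.018 [[253.2, 244.6], [375.2, 244.8]]
0.06 0.025 [[255.8, 238.7], [372.9, 238.8]]
[ 0.42565507 -0.1266643   0.16226836]
```

step_arm([
  [[0,-0.01,0.5],[0,0,0],0.85],
  [[0,-0.01,1],[0,0,0],0.85],
  [[0,-0.01,1],[0,0,0],0.85],
  [[0,-0.01,1],[0,0,0],0.85],
  [[0,-0.01,1],[0,0,0],0.85],
])

```text
t: 20.9
ee_pos: [0.4253, -0.1272, 0.0836]
orientation: [179.8, 0.1, 91.7]
wrist_force: [-0.1, -0.1, 0.0]
finger_gap: 0.0726
gripper_force: 0.0
```

step_arm([
  [[0,0,0.4],[0,0,0],0.82],
  [[0,0,0.6],[0,0,0],0.82],
  [[0,0,0.65],[0,0,0],0.82],
  [[0,0,0.7],[0,0,0],0.82],
  [[0,0,0.7],[0,0,0],0.82],
  [[0,0,0.7],[0,0,0],0.82],
])

```text
t: 21.5
ee_pos: [0.4243, -0.127, 0.0265]
orientation: [179.9, 0.1, 91.7]
wrist_force: [-0.1, -0.6, 0.4]
finger_gap: 0.07
gripper_force: 0.0
```

```bash
python3 - <<'E'
from h import *
s=monitor.get_state();print(s["ee_pos"],s["orientation"],s["wrist_force"],s["finger_gap"])
snap("wrist","w8.png",(200,140,440,320),3)
E
```

```text
[ 0.42429264 -0.12698212  0.02645155] [1.79873999e+02 5.89351837e-02 9.16974904e+01] [-0.13590435 -0.59999074  0.35649868] 0.0700365616383916
```

View pics/w8.png

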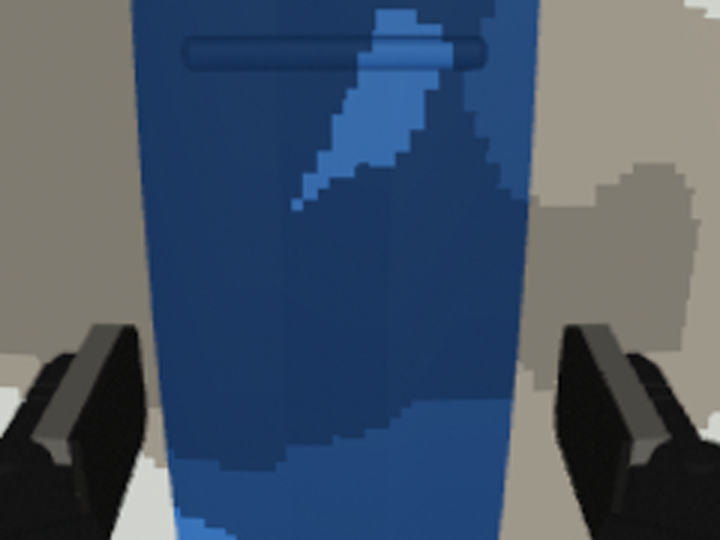

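```bash
python3 - <<'E'
from h import *
s=monitor.get_state();print(s["ee_pos"])
print(at("wrist",[(311.5,157.5)],.0115), at("wrist",[(311.5,157.5)],.014))
E
```

```text
[ 0.42421479 -0.12692639  0.02635344]
[[ 0.42155431 -0.07256804]] [[ 0.42157539 -0.07212241]]
```

step_arm([
  [[0.01,-0.025,0.03],[0,0,0],0.82],
  [[0.01,-0.025,0.05],[0,0,0],0.82],
  [[0.01,-0.025,0.05],[0,0,0],0.82],
  [[0.01,-0.025,0.05],[0,0,0],0.6],
  [[0.01,-0.025,0.05],[0,0,0],0.4],
  [[0.01,-0.025,0.05],[0,0,0],0.3],
  [[0.01,-0.025,0.05],[0,0,0],0.3],
  [[0.01,-0.025,0.05],[0,0,0],0.3],
], grip_force=60)

```text
t: 22.35
ee_pos: [0.4217, -0.126, 0.0216]
orientation: [180.0, 0.0, 91.7]
wrist_force: [-0.2, 0.7, 5.6]
finger_gap: 0.0577
gripper_force: 64.9
```

step_arm([
  [[0,0,-0.1],[0,0,0],0.3],
  [[0,0,-0.2],[0,0,0],0.3],
  [[0,0,-0.4],[0,0,0],0.3],
  [[0,0,-0.4],[0,0,0],0.3],
  [[0,0,-0.4],[0,0,0],0.3],
])

```text
t: 22.85
ee_pos: [0.4213, -0.1258, 0.0533]
orientation: [180.0, 0.0, 91.7]
wrist_force: [0.1, 0.9, -1.3]
finger_gap: 0.0582
gripper_force: 64.5
```

```bash
python3 - <<'E'
from h import *
s=monitor.get_state();print(s["ee_pos"],s["orientation"],s["wrist_force"],s["wrist_torque"],s["finger_gap"])
print(go((.6015,-.0345,.16),[180,0,109.05]))
E
```

```text
[ 0.42132316 -0.12583619  0.05333087] [1.79952735e+02 2.17615476e-02 9.16952633e+01] [ 0.06037728  0.86643753 -1.30781396] [ 0.02160358 -0.00313881 -0.0351221 ] 0.05818610028015254
(array([ 1.074,  2.286, -1.332]), array([ 0.0002,  0.0002, -0.0964]))
```

step_arm([
  [[0,0,-0.5],[0,0,0],0.3],
  [[0,0,-1],[0,0,0],0.3],
  [[0,0,-1],[0,0,0],0.3],
])

```text
t: 23.15
ee_pos: [0.4245, -0.1272, 0.1383]
orientation: [179.5, 0.2, 91.7]
wrist_force: [1.4, 0.3, -0.5]
finger_gap: 0.058
gripper_force: 65.4
```

step_arm([
  [[0,0,-0.45],[0,0,0],0.3],
  [[0,0,-0.45],[0,0,0],0.3],
  [[0.18,0.38,-0.45],[0,0,0],0.3],
  [[0.36,0.76,-0.45],[0,0,0],0.3],
  [[0.36,0.76,-0.45],[0,0,0],0.3],
])

```text
t: 23.65
ee_pos: [0.4827, -0.0939, 0.1673]
orientation: [-179.9, -0.1, 91.8]
wrist_force: [0.5, -0.4, -0.2]
finger_gap: 0.0581
gripper_force: 65.4
```

step_arm([
  [[0.18,0.38,0],[0,0,0],0.3],
  [[0.36,0.76,0],[0,0,0],0.3],
  [[0.36,0.76,0],[0,0,0],0.3],
])

```text
t: 23.95
ee_pos: [0.5423, -0.0635, 0.1672]
orientation: [-179.9, -0.0, 91.8]
wrist_force: [0.6, -0.3, -1.3]
finger_gap: 0.0583
gripper_force: 65.4
```

step_arm([
  [[0.18,0.38,0],[0,0,-0.03],0.3],
  [[0.36,0.76,0],[0,0,-0.06],0.3],
  [[0.36,0.76,0],[0,0,-0.096],0.3],
  [[0.36,0.76,0],[0,0,-0.096],0.3],
  [[0.36,0.76,0],[0,0,-0.096],0.3],
  [[0.36,0.76,0],[0,0,-0.096],0.3],
  [[0.36,0.76,0],[0,0,-0.096],0.3],
])

```text
t: 24.65
ee_pos: [0.6004, -0.0345, 0.169]
orientation: [-180.0, -0.0, 108.9]
wrist_force: [0.6, 0.8, -1.5]
finger_gap: 0.0579
gripper_force: 65.4
```

```bash
python3 - <<'E'
from h import *
s=monitor.get_state();print(s["ee_pos"],s["orientation"],s["wrist_force"],s["finger_gap"])
print(go((.6015,-.0345,.12),[180,0,109.0]))
m=snap("wrist","w9.png");snap("top","t9.png",(235,130,335,225),5)
a=cv2.imread("pics/w9.png")[20:300,200:430]; b=cv2.imread("pics/t9.png")
a=cv2.resize(a,None,fx=1.7,fy=1.7,interpolation=cv2.INTER_CUBIC); b=b[:476,:400]
print(a.shape,b.shape); cv2.imwrite("pics/x9.png",np.hstack([a,b]))
Rt=R.from_euler("xyz",s["orientation"],degrees=True)
print("pins",px("wrist",[(.5767,.0373,.083),(.6263,-.1063,.083)],m),"holes",px("wrist",s["ee_pos"]+Rt.apply([[.076,0,.0116],[-.076,0,.0116]]),m))
E
```

```text
[ 0.60035318 -0.03445943  0.16895919] [-1.79979970e+02 -5.36738222e-03  1.08884394e+02] [ 0.56582176  0.84267529 -1.51678673] 0.05785470758790292
(array([-0.005,  0.014,  0.612]), array([-0.0001, -0.    , -0.0006]))
(476, 391, 3) (475, 400, 3)Traceback (most recent call last):
  File "<stdin>", line 7, in <module>
    return _nx.concatenate(arrs, 1, dtype=dtype, casting=casting)
           ~~~~~~~~~~~~~~~^^^^^^^^^^^^^^^^^^^^^^^^^^^^^^^^^^^^^^^
ValueError: all the input array dimensions except for the concatenation axis must match exactly, but along dimension 0, the array at index 0 has size 476 and the array at index 1 has size 475
```

I've used all 14 views, so I'm continuing with image code and forces. Next I'll find the holes in the held cover numerically.

```bash
python3 - <<'E'
from h import *
s=monitor.get_state(); m=cams.camera_model("wrist")
a=cv2.imread("pics/w9.png"); hsv=cv2.cvtColor(a,cv2.COLOR_BGR2HSV)
k=cv2.inRange(hsv,(98,120,20),(128,255,255)); n,l,st,ce=cv2.connectedComponentsWithStats(k); i=1+st[1:,4].argmax(); print(st[i])
k=(l==i).astype(np.uint8); cs,hi=cv2.findContours(k,cv2.RETR_CCOMP,cv2.CHAIN_APPROX_NONE)
Rt=R.from_euler("xyz",s["orientation"],degrees=True)
for c,h in zip(cs,hi[0]):
    if cv2.contourArea(c)>20:
        M=cv2.moments(c); q=(M["m10"]/M["m00"],M["m01"]/M["m00"]); w=at("wrist",[q],s["ee_pos"][2]-.0116,m)[0]
        print(h[3]>=0,cv2.contourArea(c),np.round(q,1),cv2.boundingRect(c),"tool",Rt.inv().apply([*w,0]-s["ee_pos"]*[1,1,0])[:2].round(4))
for v in (130,160,190): r=np.where(k[v])[0]; print(v,r.min() if len(r) else 0,r.max() if len(r) else 0, Rt.inv().apply(np.hstack([at("wrist",[(r.min(),v),(r.max()+1,v)],s["ee_pos"][2]-.0116,m)-s["ee_pos"][:2],[[0],[0]]]))[:,:2].round(4).tolist() if len(r) else 0)
print("pred hole",px("wrist",s["ee_pos"]+Rt.apply([[.076,0,.0116],[-.076,0,.0116]]),m))
E
```

```text
[  245    77   144   269 33573]
False 33870.0 [316.5 202.9] (245, 77, 144, 269) tool [0.0345 0.0011]
True 732.0 [316.4 104.1] (301, 89, 32, 32) tool [0.0772 0.0011]
130 246 387 [[0.0668, -0.0286], [0.0669, 0.0312]]
160 248 385 [[0.0539, -0.0283], [0.0539, 0.0309]]
190 250 383 [[0.0405, -0.0281], [0.0405, 0.0308]]
pred hole [[313.82672496 106.88964318]
 [314.5241769  373.41777011]]
```

step_arm([
  [[-0.01,0.015,0.3],[0,0,0],0.3],
  [[-0.01,0.015,0.6],[0,0,0],0.3],
  [[-0.01,0.015,0.65],[0,0,0],0.3],
  [[-0.01,0.015,0.65],[0,0,0],0.3],
  [[-0.01,0.015,0.65],[0,0,0],0.3],
  [[-0.01,0.015,0.65],[0,0,0],0.3],
  [[-0.01,0.015,0.65],[0,0,0],0.3],
  [[-0.01,0.015,0.65],[0,0,0],0.3],
])

```text
t: 25.55
ee_pos: [0.6029, -0.0344, 0.118]
orientation: [179.9, 0.0, 109.0]
wrist_force: [-0.1, 0.3, -0.9]
finger_gap: 0.0584
gripper_force: 65.4
```

```bash
python3 - <<'E'
from h import *
s=monitor.get_state();print(s["ee_pos"],s["orientation"],s["wrist_force"]); print(go((.6018,-.035,.105),[180,0,109.05]))
E
```

```text
[ 0.60286038 -0.03444986  0.11801597] [1.79927300e+02 3.76510456e-02 1.08976024e+02] [-0.08422407  0.32022993 -0.94834777]
(array([-0.002, -0.015,  0.163]), array([ 0.0004,  0.0002, -0.0004]))
```

step_arm([
  [[0,-0.012,0.1],[0,0,0],0.3],
  [[0,-0.012,0.15],[0,0,0],0.3],
  [[0,-0.012,0.2],[0,0,0],0.3],
  [[0,-0.012,0.25],[0,0,0],0.3],
  [[0,-0.012,0.25],[0,0,0],0.3],
  [[0,-0.012,0.25],[0,0,0],0.3],
])

```text
t: 26.15
ee_pos: [0.6014, -0.0347, 0.0969]
orientation: [-180.0, -0.0, 109.0]
wrist_force: [0.1, 0.1, -1.1]
finger_gap: 0.0581
gripper_force: 65.4
```

step_arm([
  [[0,0,0.05],[0,0,0],0.3],
  [[0,0,0.1],[0,0,0],0.3],
  [[0,0,0.1],[0,0,0],0.3],
  [[0,0,0.1],[0,0,0],0.3],
])

```text
t: 26.55
ee_pos: [0.6013, -0.0347, 0.0889]
orientation: [-180.0, -0.0, 109.0]
wrist_force: [0.4, 0.1, -0.9]
finger_gap: 0.0581
gripper_force: 65.4
```

step_arm([
  [[0,0,0.015],[0,0,0],0.3],
  [[0,0,0.03],[0,0,0],0.3],
  [[0,0,0.03],[0,0,0],0.3],
  [[0,0,0.03],[0,0,0],0.3],
])

```text
t: 26.95
ee_pos: [0.6017, -0.0348, 0.0872]
orientation: [180.0, 0.0, 109.0]
wrist_force: [-1.2, -0.1, 1.9]
finger_gap: 0.0579
gripper_force: 65.7
```

step_arm([
  [[0,0,0],[0,0,0],0.8],
  [[0,0,0],[0,0,0],0.9],
  [[0,0,0],[0,0,0],0.9],
  [[0,0,0],[0,0,0],0.9],
  [[0,0,-0.3],[0,0,0],0.9],
  [[0,0,-0.7],[0,0,0],0.9],
  [[0,0,-1],[0,0,0],1],
  [[0,0,-1],[0,0,0],1],
  [[0,0,-1],[0,0,0],1],
])

```text
t: 27.85
ee_pos: [0.6017, -0.0347, 0.167]
orientation: [179.9, 0.0, 109.0]
wrist_force: [-0.0, 0.6, 0.0]
finger_gap: 0.0852
gripper_force: 0.0
```

```bash
python3 - <<'E'
from h import *
s=monitor.get_state(); m=cams.camera_model("wrist"); print(s["ee_pos"],s["orientation"],s["wrist_force"])
a=cams.grab_frame("wrist")[:,:,::-1].copy(); cv2.imwrite("pics/w10.png",a); hsv=cv2.cvtColor(a,cv2.COLOR_BGR2HSV)
k=cv2.inRange(hsv,(98,120,20),(128,255,255)); n,l,st,ce=cv2.connectedComponentsWithStats(k); i=1+st[1:,4].argmax(); print(st[i])
k=(l==i).astype(np.uint8); pre=px("wrist",[[.6018-.327*.076,-.035+.945*.076,.0755],[.6018+.327*.076,-.035-.945*.076,.0755]],m); print(pre)
cs,hi=cv2.findContours(k,cv2.RETR_CCOMP,cv2.CHAIN_APPROX_NONE)
for c,h in zip(cs,hi[0]):
    if cv2.contourArea(c)>20: M=cv2.moments(c); print(h[3]>=0,cv2.contourArea(c),M["m10"]/M["m00"],M["m01"]/M["m00"],cv2.boundingRect(c))
c=max(cs,key=cv2.contourArea); r=cv2.minAreaRect(c); print(r)
t=lambda p:px("wrist",[p],m)[0]
for z in (.0755,.0805): print(z,[px("wrist",[[.6018-.327*y+.945*x,-.035+.945*y+.327*x,z]],m)[0].round(1).tolist() for x,y in((-.03,.088),(.03,.088),(.03,-.03),(-.03,-.03))])
for v in (100,130,160,190,220): q=np.where(k[v])[0]; print(v,q.min(),q.max()) if len(q) else 0
E
```

```text
[ 0.60166181 -0.03472636  0.16700931] [1.79948050e+02 2.76798209e-02 1.08979315e+02] [-0.01597764  0.55380099  0.01137287]
[  272    87    89   223 17713]
[[314.4829901  105.84490241]
 [315.09742437 299.76868581]]
False 17849.0 316.38629615104486 193.31279063252845 (272, 87, 89, 223)
True 160.0 316.378125 297.7729166666667 (309, 291, 15, 16)
True 322.5 316.3617571059431 103.80361757105942 (306, 94, 22, 21)
((316.0, 198.0), (222.0, 88.0), 90.0)
0.0755 [[269.4, 88.9], [359.6, 88.7], [354.4, 250.4], [275.4, 250.5]]
0.0805 [[268.3, 88.6], [360.6, 88.4], [355.2, 253.5], [274.6, 253.6]]
100 273 360
130 273 360
160 274 359
190 275 358
220 276 357
```

The cover holes show a constant camera bias and the correct spacing, so it is fully down. On to the logger.

step_arm([
  [[0.81,-0.69,0],[0,0,0.09],1],
  [[0.81,-0.69,0],[0,0,0.18],1],
  [[0.81,-0.69,0],[0,0,0.257],1],
  [[0.81,-0.69,0],[0,0,0.257],1],
  [[0.81,-0.69,0],[0,0,0.257],1],
  [[0.81,-0.69,0],[0,0,0.257],1],
])

```text
t: 28.5
ee_pos: [0.5269, 0.0088, 0.1644]
orientation: [-179.8, 0.1, 62.5]
wrist_force: [0.3, 0.3, 0.0]
finger_gap: 0.0856
gripper_force: 0.0
```

```bash
python3 - <<'E'
from h import *
s=monitor.get_state(); print(s["ee_pos"],s["orientation"]); print(go((.4555,.053,.16),[180,0,16.5]))
E
```

```text
[0.52689841 0.00880616 0.16443802] [-1.79800727e+02  8.23121686e-02  6.25041577e+01]
(array([ 0.078, -1.047,  0.059]), array([-0.0009,  0.0009,  0.2556]))
```

step_arm([
  [[0.08,-1,0],[0,0,0.09],1],
  [[0.08,-1,0],[0,0,0.18],1],
  [[0.08,-1,0],[0,0,0.257],1],
  [[0.08,-1,0],[0,0,0.257],1],
  [[0.08,-1,0],[0,0,0.257],1],
  [[0.08,-1,0],[0,0,0.257],1],
  [[0.08,-1,0],[0,0,0.257],1],
  [[0.08,-1,0],[0,0,0.257],1],
])

```text
t: 29.3
ee_pos: [0.4593, 0.051, 0.1653]
orientation: [-180.0, 0.1, 16.5]
wrist_force: [0.5, 0.2, 0.2]
finger_gap: 0.0857
gripper_force: 0.0
```

```bash
python3 - <<'E'
from h import *
s=monitor.get_state(); m=cams.camera_model("wrist"); print(s["ee_pos"],s["orientation"])
a=cams.grab_frame("wrist")[:,:,::-1].copy(); cv2.imwrite("pics/w11.png",a)
c=np.array([(.4834,.0885),(.499,.0358),(.4267,.0156),(.4118,.0673)])
p=px("wrist",np.c_[c,[.024]*4],m); print("pred corners",p.round(1).tolist())
x,y=p.mean(0).astype(int); hsv=cv2.cvtColor(a,cv2.COLOR_BGR2HSV)
for v in range(y-80,y+110,15): print(v,[tuple(int(t) for t in hsv[v,u]) for u in range(x-90,x+95,15)])
E
```

```text
[0.45926421 0.05095664 0.16531218] [-1.79956509e+02  1.39473714e-01  1.65299821e+01]
pred corners [[282.2, 156.2], [347.0, 156.2], [343.2, 237.3], [284.8, 236.8]]
116 [(43, 10, 180), (18, 40, 83), (45, 11, 180), (21, 34, 127), (27, 15, 150), (19, 34, 128), (19, 32, 127), (21, 32, 127), (21, 32, 127), (18, 34, 128), (19, 34, 128), (19, 34, 128), (47, 10, 180)]
131 [(45, 9, 179), (43, 10, 180), (47, 10, 180), (19, 34, 129), (19, 34, 128), (20, 40, 77), (21, 32, 127), (19, 32, 127), (21, 32, 127), (19, 34, 128), (19, 34, 128), (19, 32, 127), (47, 10, 180)]
146 [(43, 10, 180), (47, 10, 180), (19, 34, 129), (21, 34, 128), (21, 34, 128), (21, 32, 128), (19, 34, 129), (21, 32, 128), (21, 39, 85), (21, 32, 127), (19, 34, 128), (21, 32, 127), (50, 9, 180)]
161 [(45, 9, 179), (45, 9, 179), (21, 32, 128), (19, 34, 129), (20, 55, 69), (20, 50, 123), (21, 49, 124), (20, 51, 125), (20, 50, 112), (19, 34, 129), (19, 34, 129), (21, 35, 95), (47, 10, 180)]
176 [(20, 30, 176), (20, 30, 176), (19, 35, 102), (19, 35, 102), (21, 50, 97), (21, 32, 135), (21, 35, 139), (20, 33, 138), (20, 51, 105), (21, 32
[... 919 characters left out ...]
21, 32, 128), (19, 34, 129), (19, 34, 129), (19, 34, 129), (45, 9, 179), (47, 10, 180), (47, 10, 180), (47, 10, 180)]
266 [(60, 26, 10), (19, 34, 129), (19, 35, 102), (19, 35, 102), (19, 34, 129), (19, 34, 129), (21, 32, 128), (21, 32, 128), (43, 10, 180), (43, 10, 180), (45, 9, 179), (47, 10, 180), (30, 36, 7)]
281 [(0, 0, 8), (21, 62, 99), (77, 111, 53), (76, 97, 50), (19, 34, 129), (19, 34, 129), (21, 32, 128), (43, 10, 180), (47, 10, 180), (47, 10, 180), (47, 10, 180), (45, 9, 179), (45, 46, 11)]
296 [(60, 32, 8), (20, 62, 86), (76, 108, 52), (76, 109, 68), (75, 105, 68), (75, 105, 68), (76, 107, 69), (76, 103, 94), (47, 10, 180), (47, 10, 180), (47, 10, 180), (45, 9, 179), (45, 12, 83)]
```

```bash
python3 - <<'E'
from h import *
s=monitor.get_state(); m=cams.camera_model("wrist"); print(s["ee_pos"])
a=cv2.imread("pics/w11.png"); hsv=cv2.cvtColor(a,cv2.COLOR_BGR2HSV)
k=((hsv[...,1]>=39)&(hsv[...,0]<45)).astype(np.uint8); r=np.zeros_like(k); r[143:255,265:365]=1; k&=r
k=cv2.morphologyEx(k,cv2.MORPH_OPEN,np.ones((3,3),np.uint8))
k=cv2.morphologyEx(k,cv2.MORPH_CLOSE,np.ones((9,9),np.uint8)); n,l,st,_=cv2.connectedComponentsWithStats(k); i=1+st[1:,4].argmax(); print(st[i])
k=(l==i).astype(np.uint8)
for v in range(150,250,8): q=np.where(k[v])[0]; print(v,q.min() if len(q) else 0,q.max() if len(q) else 0,end="; ")
for u in (290,300,315,330,340): q=np.where(k[:,u])[0]; print("col",u,q.min(),q.max(),end="; ")
print(cv2.minAreaRect(np.argwhere(k)[:,::-1].astype(np.float32)))
E
```

```text
[0.45946733 0.05097025 0.16564958]
[ 278  150   68   88 4908]
150 284 311; 158 279 345; 166 278 345; 174 279 344; 182 279 344; 190 279 343; 198 279 343; 206 279 342; 214 279 342; 222 279 342; 230 279 341; 238 0 0; 246 0 0; col 290 150 236; col 300 151 236; col 315 151 237; col 330 151 237; col 340 152 236; ((311.5, 193.5), (87.0, 67.0), 90.0)
```

step_arm([
  [[-0.06,-0.07,0.5],[0,0,0],1],
  [[-0.06,-0.07,1],[0,0,0],1],
  [[-0.06,-0.07,1],[0,0,0],1],
  [[-0.06,-0.07,1],[0,0,0],1],
  [[-0.06,-0.07,1],[0,0,0],1],
])

```text
t: 29.85
ee_pos: [0.4555, 0.0549, 0.0889]
orientation: [179.9, -0.2, 16.5]
wrist_force: [-0.5, -0.0, 0.7]
finger_gap: 0.0855
gripper_force: 0.0
```

step_arm([
  [[0,0,0.3],[0,0,0],1],
  [[0,0,0.5],[0,0,0],1],
  [[0,0,0.71],[0,0,0],1],
  [[0,0,0.71],[0,0,0],1],
  [[0,0,0.71],[0,0,0],1],
  [[0,0,0.71],[0,0,0],1],
])

```text
t: 30.45
ee_pos: [0.4555, 0.055, 0.0319]
orientation: [179.9, -0.2, 16.5]
wrist_force: [-0.3, 0.2, 0.0]
finger_gap: 0.0854
gripper_force: 0.0
```

```bash
python3 - <<'E'
from h import *
s=monitor.get_state(); m=cams.camera_model("wrist"); print(s["ee_pos"],s["orientation"],s["wrist_force"])
a=cams.grab_frame("wrist")[:,:,::-1].copy(); cv2.imwrite("pics/w12.png",a); hsv=cv2.cvtColor(a,cv2.COLOR_BGR2HSV)
k=((hsv[...,1]>=39)&(hsv[...,0]<45)).astype(np.uint8); k=cv2.morphologyEx(k,cv2.MORPH_OPEN,np.ones((3,3),np.uint8)); k=cv2.morphologyEx(k,cv2.MORPH_CLOSE,np.ones((15,15),np.uint8))
for v in (170,190,210,225): q=np.where(k[v,200:430])[0]+200; print(v,q.min(),q.max(),px("wrist",[(0,0,0)],m)[0][0]*0)
Rt=R.from_euler("xyz",s["orientation"],degrees=True); z=s["ee_pos"][2]-.024
print("pred",px("wrist",s["ee_pos"]+Rt.apply([[.039,-.029,z],[.039,.029,z],[0,-.029,z],[0,.029,z]]),m).round(1).tolist())
for u in (300,315,330): q=np.where(k[60:280,u])[0]+60; print(u,q.min(),q.max())
E
```

```text
[0.45551651 0.05497756 0.0319473 ] [179.94205153  -0.1984969   16.45757603] [-0.28244551  0.15779671  0.02902916]Traceback (most recent call last):
  File "<stdin>", line 5, in <module>
    return umr_minimum(a, axis, None, out, keepdims, initial, where)
ValueError: zero-size array to reduction operation minimum which has no identity
```

```bash
python3 - <<'E'
from h import *
s=monitor.get_state(); m=cams.camera_model("wrist")
a=cv2.imread("pics/w12.png"); hsv=cv2.cvtColor(a,cv2.COLOR_BGR2HSV)
Rt=R.from_euler("xyz",s["orientation"],degrees=True); z=s["ee_pos"][2]-.024
print("pred",px("wrist",s["ee_pos"]+Rt.apply([[.039,-.029,z],[.039,.029,z],[0,-.029,z],[0,.029,z]]),m).round(1).tolist())
g=cv2.cvtColor(a,cv2.COLOR_BGR2GRAY)
for v in (190,200,215,230,245): print(v,[(int(t),int(q)) for t,q in zip(hsv[v,200:430:6,1],g[v,200:430:6])])
print([(v,int(hsv[v,315,1]),int(g[v,315])) for v in range(130,260,5)])
E
```

```text
pred [[249.1, 198.2], [383.9, 198.2], [255.7, 276.0], [377.1, 276.0]]
190 [(9, 174), (9, 174), (34, 121), (33, 120), (33, 120), (33, 120), (34, 121), (33, 120), (9, 174), (35, 96), (36, 94), (52, 79), (54, 71), (53, 77), (54, 76), (52, 68), (52, 73), (53, 72), (56, 68), (54, 70), (52, 68), (54, 66), (54, 67), (54, 66), (55, 65), (53, 64), (53, 63), (56, 63), (47, 71), (35, 120), (34, 121), (34, 121), (33, 120), (35, 120), (35, 110), (39, 82), (35, 76), (36, 74), (35, 90)]
200 [(9, 174), (18, 141), (33, 120), (34, 121), (32, 121), (34, 121), (34, 121), (35, 104), (31, 104), (33, 95), (51, 97), (50, 100), (51, 99), (50, 100), (50, 96), (52, 96), (50, 95), (52, 96), (53, 95), (51, 94), (51, 94), (54, 92), (52, 92), (53, 90), (51, 89), (52, 88), (53, 86), (53, 85), (52, 82), (53, 81), (38, 103), (33, 120), (33, 120), (34, 121), (33, 120), (34, 121), (34, 121), (34, 121), (34, 121)]
215 [(33, 95), (36, 95), (33, 95), (36, 94), (36, 95), (36, 95), (33, 95), (36, 95), (36, 95), (37, 86), (52, 88), (43, 11), (55, 61), (52, 111), (50, 111), (52, 111), (49, 112), (49, 113), (51, 113), (52, 111
[... 748 characters left out ...]
8), (52, 88), (39, 99), (36, 102), (36, 102), (36, 102), (38, 102), (36, 102), (36, 101), (36, 101), (36, 101), (32, 129), (32, 129), (35, 127), (35, 127), (33, 128), (49, 113), (51, 113), (52, 111), (33, 95), (36, 95), (36, 95), (36, 95), (36, 95), (36, 95), (36, 95), (33, 117), (34, 121)]
[(130, 33, 119), (135, 33, 119), (140, 35, 120), (145, 35, 119), (150, 35, 119), (155, 38, 89), (160, 37, 73), (165, 34, 121), (170, 34, 121), (175, 34, 121), (180, 33, 120), (185, 35, 111), (190, 55, 69), (195, 52, 74), (200, 51, 94), (205, 50, 110), (210, 48, 114), (215, 51, 112), (220, 53, 109), (225, 50, 111), (230, 39, 93), (235, 34, 35), (240, 36, 94), (245, 36, 102), (250, 36, 101), (255, 36, 101)]
```

step_arm([
  [[-0.015,0,0.04],[0,0,0],1],
  [[-0.015,0,0.04],[0,0,0],1],
  [[-0.015,0,0.04],[0,0,0],0.6],
  [[-0.015,0,0.04],[0,0,0],0.3],
  [[-0.015,0,0.04],[0,0,0],0.3],
  [[-0.015,0,0.04],[0,0,0],0.3],
  [[-0.015,0,0.04],[0,0,0],0.3],
  [[-0.015,0,0.04],[0,0,0],0.3],
], grip_force=40)

```text
t: 31.3
ee_pos: [0.4531, 0.0547, 0.0271]
orientation: [180.0, -0.0, 16.5]
wrist_force: [0.1, -0.1, 4.0]
finger_gap: 0.0576
gripper_force: 43.1
```

step_arm([
  [[0,0,-0.2],[0,0,0],0.3],
  [[0,0,-0.5],[0,0,0],0.3],
  [[0,0,-1],[0,0,0],0.3],
  [[0,0,-1],[0,0,0],0.3],
  [[0,0,-1],[0,0,0],0.3],
  [[0,0,-1],[0,0,0],0.3],
])

```text
t: 31.9
ee_pos: [0.4514, 0.0546, 0.105]
orientation: [-180.0, 0.2, 16.5]
wrist_force: [0.4, 0.2, -0.8]
finger_gap: 0.0572
gripper_force: 43.0
```

```bash
python3 - <<'E'
from h import *
s=monitor.get_state(); m=cams.camera_model("wrist"); print(s["ee_pos"],s["orientation"],s["wrist_force"],s["finger_gap"])
a=cams.grab_frame("wrist")[:,:,::-1].copy(); cv2.imwrite("pics/w13.png",a); hsv=cv2.cvtColor(a,cv2.COLOR_BGR2HSV); g=cv2.cvtColor(a,cv2.COLOR_BGR2GRAY)
print([(v,int(hsv[v,315,1]),int(g[v,315])) for v in range(170,240,4)])
for v in (205,215): print([(u,int(hsv[v,u,1])) for u in [*range(240,270,4),*range(360,396,4)]])
json.dump([s["ee_pos"].tolist(),float(s["orientation"][2])],open("cmd.json","w")); plan([((.6018,-.035,.17),109)])
E
```

```text
[0.45141011 0.054642   0.1050351 ] [-1.79952804e+02  1.66025387e-01  1.64589188e+01] [ 0.35978572  0.19101978 -0.77958921] 0.05724426086364444
[(170, 35, 98), (174, 35, 98), (178, 33, 97), (182, 35, 97), (186, 53, 67), (190, 53, 91), (194, 52, 73), (198, 50, 101), (202, 49, 113), (206, 49, 117), (210, 50, 116), (214, 51, 114), (218, 51, 113), (222, 52, 114), (226, 54, 107), (230, 37, 79), (234, 37, 39), (238, 38, 83)]
[(240, 35), (244, 35), (248, 37), (252, 54), (256, 49), (260, 48), (264, 50), (268, 51), (360, 50), (364, 50), (368, 50), (372, 50), (376, 51), (380, 50), (384, 51), (388, 11), (392, 10)]
[(240, 35), (244, 35), (248, 35), (252, 46), (256, 49), (260, 53), (264, 53), (268, 50), (360, 49), (364, 48), (368, 54), (372, 55), (376, 49), (380, 49), (384, 27), (388, 9), (392, 10)]
[[0.743, 0.804, -0.406], [0, 0, -0.5141]] -> [0.5266 0.0098 0.1375] 109.0
[[-0.835, 0.706, -0.406], [0, 0, -0.0]] -> [ 0.6018 -0.035   0.17  ] 109.0
```

step_arm([
  [[0,0,-0.4],[0,0,-0.04],0.3],
  [[0.2,0.2,-0.5],[0,0,-0.08],0.3],
  [[0.4,0.4,-0.6],[0,0,-0.12],0.3],
  [[0.74,0.8,-0.6],[0,0,-0.16],0.3],
  [[0.74,0.8,-0.6],[0,0,-0.2],0.3],
  [[0.74,0.8,-0.6],[0,0,-0.24],0.3],
  [[0.74,0.8,-0.6],[0,0,-0.28],0.3],
  [[0.74,0.8,-0.6],[0,0,-0.32],0.3],
  [[0.74,0.8,-0.6],[0,0,-0.36],0.3],
  [[0.74,0.8,-0.6],[0,0,-0.4],0.3],
  [[0.74,0.8,-0.6],[0,0,-0.44],0.3],
  [[0.74,0.8,-0.6],[0,0,-0.48],0.3],
])

```text
t: 33.15
ee_pos: [0.5265, 0.0101, 0.1525]
orientation: [-179.8, -0.1, 103.1]
wrist_force: [-0.4, -0.1, -0.2]
finger_gap: 0.0571
gripper_force: 43.4
```

```bash
python3 - <<'E'
from h import *
s=monitor.get_state(); print(s["ee_pos"],s["orientation"],s["finger_gap"]); print(go((.6018,-.035,.15),[180,0,109]))
E
```

```text
[0.5264957  0.01009055 0.15247834] [-1.79789605e+02 -6.85136322e-02  1.03148118e+02] 0.05711376369263011
(array([-0.763,  0.789,  0.027]), array([-0.0011, -0.0004, -0.0325]))
```

step_arm([
  [[-0.2,0.2,0],[0,0,-0.032],0.3],
  [[-0.4,0.4,0],[0,0,-0.032],0.3],
  [[-0.76,0.79,0],[0,0,-0.032],0.3],
  [[-0.76,0.79,0],[0,0,-0.032],0.3],
  [[-0.76,0.79,0],[0,0,-0.032],0.3],
  [[-0.76,0.79,0],[0,0,-0.032],0.3],
  [[-0.76,0.79,0],[0,0,-0.032],0.3],
  [[-0.76,0.79,0],[0,0,-0.032],0.3],
])

```text
t: 33.95
ee_pos: [0.6021, -0.0347, 0.1547]
orientation: [-180.0, -0.0, 108.6]
wrist_force: [0.3, -0.0, -1.2]
finger_gap: 0.0569
gripper_force: 43.4
```

```bash
python3 - <<'E'
from h import *
s=monitor.get_state(); print(s["ee_pos"],s["orientation"],s["wrist_force"]); print(go((.6018,-.035,.1065),[180,0,109]))
E
```

```text
[ 0.60211155 -0.03469046  0.15471794] [-1.79994212e+02 -4.84078063e-03  1.08649582e+02] [ 0.31999226 -0.03619967 -1.15559236]
(array([-0.002, -0.005,  0.603]), array([-0.    , -0.    , -0.0019]))
```

step_arm([
  [[0,0,0.2],[0,0,-0.002],0.3],
  [[0,0,0.4],[0,0,-0.002],0.3],
  [[0,0,0.55],[0,0,-0.002],0.3],
  [[0,0,0.6],[0,0,-0.002],0.3],
  [[0,0,0.6],[0,0,-0.002],0.3],
  [[0,0,0.6],[0,0,-0.002],0.3],
])

```text
t: 34.55
ee_pos: [0.603, -0.0352, 0.1068]
orientation: [180.0, 0.0, 109.0]
wrist_force: [0.0, 0.4, -0.6]
finger_gap: 0.0571
gripper_force: 43.4
```

step_arm([
  [[0,0,0.02],[0,0,0],0.3],
  [[0,0,0.04],[0,0,0],0.3],
  [[0,0,0.04],[0,0,0],0.3],
  [[0,0,0.04],[0,0,0],0.3],
])

```text
t: 34.95
ee_pos: [0.6028, -0.0352, 0.1037]
orientation: [180.0, 0.0, 109.0]
wrist_force: [0.4, 0.7, -0.9]
finger_gap: 0.0571
gripper_force: 43.4
```

step_arm([
  [[0,0,0.015],[0,0,0],0.3],
  [[0,0,0.015],[0,0,0],0.3],
  [[0,0,0.015],[0,0,0],0.3],
])

```text
t: 35.25
ee_pos: [0.603, -0.0352, 0.1026]
orientation: [180.0, 0.0, 109.0]
wrist_force: [0.1, -0.4, 1.3]
finger_gap: 0.0573
gripper_force: 43.5
```

step_arm([
  [[0,0,0],[0,0,0],0.75],
  [[0,0,0],[0,0,0],0.85],
  [[0,0,0],[0,0,0],0.9],
  [[0,0,0],[0,0,0],0.9],
  [[0,0,-0.2],[0,0,0],0.9],
  [[0,0,-0.5],[0,0,0],0.9],
  [[0,0,-1],[0,0,0],0.9],
  [[0,0,-1],[0,0,0],0.9],
  [[0,0,-1],[0,0,0],0.9],
  [[0,0,-1],[0,0,0],0.9],
])

```text
t: 36.25
ee_pos: [0.6023, -0.0351, 0.182]
orientation: [-180.0, -0.0, 109.0]
wrist_force: [-0.5, 0.5, -0.1]
finger_gap: 0.0767
gripper_force: 0.0
```

```bash
python3 - <<'E'
from h import *
s=monitor.get_state(); m=cams.camera_model("wrist"); print(s["t"],s["ee_pos"],s["wrist_force"])
a=cams.grab_frame("wrist")[:,:,::-1].copy(); cv2.imwrite("pics/w14.png",a); hsv=cv2.cvtColor(a,cv2.COLOR_BGR2HSV)
W=lambda x,y,z:[.6018-.327*y+.945*x,-.035+.945*y+.327*x,z]
P=lambda L:px("wrist",[W(*l) for l in L],m).round(1).tolist()
print("pred holes",P([(0,.076,.0755),(0,-.076,.0755)]),"logger top",P([(-.029,.039,.0995),(.029,.039,.0995),(.029,-.039,.0995),(-.029,-.039,.0995)]),"front base",P([(0,.039,.0755)]))
k=cv2.inRange(hsv,(98,120,20),(128,255,255)); cs,hi=cv2.findContours(k,cv2.RETR_CCOMP,cv2.CHAIN_APPROX_NONE)
for c,h in zip(cs,hi[0]):
    if cv2.contourArea(c)>60: M=cv2.moments(c); print(h[3]>=0,cv2.contourArea(c),round(M["m10"]/M["m00"],1),round(M["m01"]/M["m00"],1),cv2.boundingRect(c))
b=cv2.inRange(hsv,(10,35,50),(45,80,255))[:, 240:400]; n,l,st,_=cv2.connectedComponentsWithStats(cv2.morphologyEx(b,cv2.MORPH_CLOSE,np.ones((11,11),np.uint8))); i=1+st[1:,4].argmax(); print("logger",st[i]+[240,0,0,0,0],cv2.minAreaRect(np.argwhere(l==i)[:,::-1].astype(np.float32)))
t=cams.grab_frame("top"); cv2.imwrite("pics/t14.png",t[:,:,::-1]); h=cv2.cvtColor(t,cv2.COLOR_RGB2HSV); r=cv2.inRange(h,(0,120,80),(8,255,255))[180:220,330:380]; print("red now",np.argwhere(r).mean(0),"before",np.argwhere(cv2.inRange(cv2.cvtColor(cv2.imread("pics/top0.png"),cv2.COLOR_BGR2HSV),(0,120,80),(8,255,255))[180:220,330:380]).mean(0))
E
```

```text
36.25 [ 0.60229491 -0.03511424  0.18196877] [-0.46792412  0.46081247 -0.05533651]
pred holes [[314.2, 105.0], [314.8, 289.2]] logger top [[270.1, 162.2], [358.0, 162.0], [353.4, 266.1], [275.5, 266.1]] front base [[314.3, 155.7]]
False 291.0 56.0 350.9 (36, 323, 39, 54)
False 2241.0 315.4 281.3 (281, 263, 70, 36)
True 147.5 316.2 287.2 (309, 280, 15, 16)
False 5506.0 316.0 121.8 (275, 88, 83, 74)
True 289.0 316.0 103.3 (306, 94, 21, 20)
logger [  240     0   160   265 17454] ((79.5, 132.0), (264.0, 159.0), 90.0)
red now [16.71186441 28.81355932] before [16.60655738 28.70491803]
```

All checks agree: the cover is seated, the logger is centred between the ribs, the glue hasn't moved and the gripper is clear. Handing in.

```bash
python3 -c "
from plant import ticket; print(ticket.sign_off())"
```

```text
the job is handed in; nothing more can be done
None
```

I handed the job in at about 36 s of the 120 s limit: all three vials are in the wells with the white cap in the middle, the cover is down over both pins, the logger is on top between the ribs, and the glue bottle has not moved; `sign_off()` returned no verdict, so this rests on my camera and force readings.

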